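Set up a batch of pump shafts on the roller bed for measuring

ROBOT

A 6-joint arm with a two-finger parallel gripper is mounted at the origin on the work surface. World frame = base frame: x ahead of the robot, y to its left, z up, the work surface at z = 0. Lengths are in mm, angles in rad, forces in N, time in s.
With the tool pointing down it reaches from about 350 to 975 mm from the base axis. Payload 7.1 kg.
Tool frame: the origin (TCP) lies at the very end of the fingers, on their centre line; the grasp point (between the pads) lies 19 mm behind it; z points along the fingers, y is the direction in which the jaws open and shut (so a half turn about z gives the same grasp; the last joint's range is limited). The gripper opens to 88 mm and grips with 3 to 60 N. Pads are 20 mm wide; open, the fingers measure 115 mm over their backs; the gripper's body (75 mm by 178 mm) begins 61 mm behind the grasp point.
Start: joints at [-1.163, 0.423, 1.63, -0, 1.089, -0.019], TCP at [258.74, -568.91, 222.675] pointing down, gripper open.
Joint ranges: [-3, 3], [-0.9, 2.11], [0.09, 2.58], [-1.31, 4.45], [0.11, 2.69], [-2.54, 2.54]. Speed limits (rad/s): [2.39, 2.39, 3.01, 3.14, 3.14, 3.14].

INTERFACE

Orientations are given as a rotation vector (axis times angle).
In Python, from workcell import readout, imaging, close_job gives the robot as it stands.
- The arm moves only by the tool carry_out, never from a script. Its argument "rows" is a list of rows, each a list of 3 entries, a list of its own where there are three numbers: the shift along the tool's x, y, z in m, then the turn, a rotation vector about the tool's x, y, z in rad, then the closure, from 0 (fully open) to 1 (shut). In form: [[[dx, dy, dz], [wx, wy, wz], hand], ...]. A call has 1 to 12 rows; each row shifts and turns the commanded pose from where the row before left it, along the tool's axes as they then stand; what a row does not reach is not made up. A row lasts 1/12 s, in which the tool goes at most 41.7 mm and 7.16 degrees, less where a joint would pass 70% of its speed; a pose out of reach is approached as far as the arm can. A call with a gripper value outside its range is refused whole. The fingers move at their own pace and stop on an object; the grip force is fixed at half the most. Time passes only in rows, so rows that do not move let the fingers close. It gives the time, the measured TCP pose, the force and the opening at its end, in the units of the state.
- readout.get_obs(): the state, without advancing time (a new reading comes with each control period).
- imaging.get_image(name): name is "side" or "top"; returns the picture (400x640x3 uint8, red, green, blue); there is no depth.
- imaging.camera_params(name): a dict with "fx", "fy", "cx", "cy" (pixels), "rvec" (rotation vector, rad) and "tvec" (3), from world to camera coordinates, as OpenCV has them. Camera axes: x right, y down, z forward; pixel columns grow to the right and rows downward; lengths in mm; the calibration is good to about 2 mm. A picture is of the moment at which its call begins. camera_params takes no time and is no camera call.
- close_job(): hands the job in, once; it reports no verdict.
The state is a dict: "t": time; "qpos": joint angles; "qvel": joint speeds; "joint_torque": joint torques, N m; "ee_pos": TCP position; "orientation": TCP orientation; "ft_force": force on the tool from outside, world axes, zero at the start; "moment": the same for the moment, N m; "width": finger opening in mm.
Only numpy, scipy, OpenCV 4.12 (cv2) and the standard library are available. Lean on these libraries where they do the work, as an engineer would, in place of code of your own. Each camera call takes 0.05 s, during which the arm holds its last target.

TASK

First pull the measuring unit's display up by its tab so that it stands at about 60 degrees to the case. Then take the dark sleeve off the roller bed and lay it along the ribs of its plywood rest, and lay every shaft from the tray on the bed, each centred in a roller pair of its own and lying still, not rolling. When everything lies still, press the unit's key fully down and let it come up; leave the other things on the bench where they are.

Things in the scene. Friction and masses are not known exactly. Their poses are not given: they have to be found in the camera images.
- shaft0: stepped steel pump shaft, lying: middle part 30 mm diameter, 116 mm long, a 20 mm diameter, 22 mm long journal at each end, 160 mm overall, 0.5 to 0.8 kg. Origin at its middle on its axis; its axis is its own y. Any one of the four shafts may be absent.
- shaft1: a shaft like shaft0. The shafts start in ribbed slots of the fixed grey parts tray (300 x 200 mm, floor 6 mm, walls 28 mm high): slots 66 mm apart, shaft axis 28 mm above the bench, rubber ribs 13 mm either side of it and 18 mm high, none within 28 mm of the middle, so there is room for fingertips
- shaft2: a shaft like shaft0. The shafts start in ribbed slots of the fixed grey parts tray (300 x 200 mm, floor 6 mm, walls 28 mm high): slots 66 mm apart, shaft axis 28 mm above the bench, rubber ribs 13 mm either side of it and 18 mm high, none within 28 mm of the middle, so there is room for fingertips
- shaft3: a shaft like shaft0. The shafts start in ribbed slots of the fixed grey parts tray (300 x 200 mm, floor 6 mm, walls 28 mm high): slots 66 mm apart, shaft axis 28 mm above the bench, rubber ribs 13 mm either side of it and 18 mm high, none within 28 mm of the middle, so there is room for fingertips
- sleeve: dark bored sleeve (tube), 36 mm outside diameter, 130 mm long, about 0.5 kg; at the start it lies across one of the bed's roller pairs. Origin at its middle on its axis; its axis is its own y.
- bed: grey roller bed 310 x 145 mm, fixed: four pairs of free-turning rollers, pairs 72 mm apart along its x, rollers along its y. Dividers 6 mm thick, 54 mm high stand between the pairs and at both ends, 36 to 56 mm from the middle line; side rails 34 mm high. Origin: centre of its underside.
- station0 (a point): roller pair 0: where the middle of a shaft's axis is when it lies centred in the nip of the two rollers, 48 mm above the bench (the sleeve lies 4 mm higher); y along the rollers. The two rollers have their axes 34 mm apart and 26 mm above the bench; 26 mm diameter from 30 to 54 mm either side of the middle, an 8 mm waist between (room for fingertips).
- station1 (a point): roller pair 1: where the middle of a shaft's axis is when it lies centred in the nip of the two rollers, 48 mm above the bench (the sleeve lies 4 mm higher); y along the rollers. The two rollers have their axes 34 mm apart and 26 mm above the bench; 26 mm diameter from 30 to 54 mm either side of the middle, an 8 mm waist between (room for fingertips).
- station2 (a point): roller pair 2: where the middle of a shaft's axis is when it lies centred in the nip of the two rollers, 48 mm above the bench (the sleeve lies 4 mm higher); y along the rollers. The two rollers have their axes 34 mm apart and 26 mm above the bench; 26 mm diameter from 30 to 54 mm either side of the middle, an 8 mm waist between (room for fingertips).
- station3 (a point): roller pair 3: where the middle of a shaft's axis is when it lies centred in the nip of the two rollers, 48 mm above the bench (the sleeve lies 4 mm higher); y along the rollers. The two rollers have their axes 34 mm apart and 26 mm above the bench; 26 mm diameter from 30 to 54 mm either side of the middle, an 8 mm waist between (room for fingertips).
- rest: low plywood block 80 x 140 mm, 12 mm high, with three black rubber ribs along its y, 30 mm apart, tops 20 mm above the bench (none within 30 mm of the middle line); the sleeve's resting place. Origin: centre of its underside.
- valley0 (a point): where the middle of the sleeve's axis is when it lies centred between the first two ribs of the rest (32 mm above the bench); y along the ribs
- valley1 (a point): the same between the other two ribs; either will do
- unit: grey measuring unit, case 170 x 250 mm, 55 mm high, fixed; black display lid on its left (+y) part, key on the strip at its right (-y). Origin: centre of its underside, x towards the hinge. The lid, 165 x 160 mm and 12 mm thick, turns about a line along the unit's y at x = 85 mm, z = 56 mm, the lid's middle at y = 45 mm.
- lid (a joint): angle of the display lid, rad: 0 lies shut, grows as it is raised, up to 1.9; a stiff friction hinge, stays where left (about 5 N at the tab)
- lid_tab (a point): aluminium pull tab at the middle of the lid's free edge, 24 mm wide along the unit's y, 12 mm thick, reaching 40 mm beyond the lid; this point is 25 mm beyond the lid's edge, 190 mm from the hinge line
- key (a joint): travel of the key, m: 0 up, 0.006 fully down (spring, about 4 N); counts as pressed from 0.004
- key_top (a point): middle of the top of the round grey key, 26 mm diameter, pressed downwards; the two thin black posts behind it are not it
- bearing: bystander: plain ball bearing ring, 52 mm diameter, 15 mm high, flat on the bench; origin under its centre
- pot: bystander: white grease pot with a black lid, 52 mm diameter, 60 mm high; origin under its centre
- bolt: bystander: dark bolt standing on its head, 22 mm wide, 49 mm high; origin under its centre
- gland: bystander: black iron ring, 70 mm diameter, 12 mm high; origin under its centre
- wrench: bystander: open-ended wrench 170 mm long lying behind the work; origin at its centre
- endcap: bystander: black iron end cap, 64 mm diameter, 34 mm high; origin under its centre
Things that resemble listed ones, but are neither listed nor needed, are in the scene too. What is shaped like the shaft2 but orange is not meant. Leave any orange or purple look-alike of the sleeve alone.

How it is judged:
By the outcome, as a careful person would: the job done as asked, in the order asked, and still so for the second after the job is handed in, with the robot touching nothing.
Of shaft0, shaft1, shaft2, shaft3 only 3 to 4 are there at a start; the rules pass over those that are not, and their reading is None.
At some moment in a run one of shaft0, shaft1, shaft2, shaft3, sleeve may be knocked a few centimetres aside while the robot is not near it.
Once in a run the grip may slacken for a moment while it holds something.
It also fails if it takes over 210 s, if anything falls off the work surface, if the arm or the gripper's body presses on something with over 40 N, if the wrist force passes 120 N, or if a joint passes its speed limit or range.

## Working session

There is one attempt and no reset: what is moved stays moved. The work goes in short steps, Python scripts to look and compute and a tool call to move; the robot and the scene stay as the last step left them, time stands still between calls to the robot, and variables do not carry over. Pictures are saved under pics/ and viewed, and the job is handed in when it is done.

Besides the shell and the picture viewer there is one more tool, called after "Emit:" as name([rows], argument=value, ...), one row to a line, values as JSON. carry_out: Moves the arm, as the interface text tells. Its arguments: {"type":"object","properties":{"rows":{"type":"array","items":{"type":"array"}}},"required":["rows"]}

```bash
ls; mkdir -p pics; python3 - <<'E'
from workcell import readout, imaging
import cv2
print(readout.get_obs())
for n in ("side","top"):
    im=imaging.get_image(n); cv2.imwrite(f"pics/{n}0.png",im[:,:,::-1]); print(imaging.camera_params(n))
E
```

```text
pics
{'t': 0.0, 'qpos': array([-1.16298449e+00,  4.23851220e-01,  1.63070955e+00, -9.27290554e-06,
        1.08855363e+00, -1.90202389e-02]), 'qvel': array([ 0.00011832,  0.00056572, -0.00038641, -0.00036351, -0.00199523,
        0.0008055 ]), 'joint_torque': array([ 2.54042301e-03, -5.44624507e+01, -2.73666787e+01,  6.45077974e-02,
        2.27211986e-02, -1.29137024e-04]), 'ee_pos': array([ 258.53146385, -568.40940444,  221.88752177]), 'orientation': array([-3.06886054e+00, -6.65078989e-01,  4.74183254e-04]), 'ft_force': array([ 0.20072169, -0.26082689, -0.20801572]), 'moment': array([-0.00159347,  0.00120711,  0.04099171]), 'width': 87.95468206312073}
{'fx': 368.4641231838241, 'fy': 368.4641231838241, 'cx': 323.13148821403786, 'cy': 203.1078899437666, 'rvec': array([ 0.61032403, -2.76606878,  0.98201972]), 'tvec': array([ 424.58404215,  185.47824399, 1017.46239941])}
{'fx': 500.9332318223135, 'fy': 500.9332318223135, 'cx': 318.49912221650715, 'cy': 198.88880803270231, 'rvec': array([ 2.15509032, -2.16976665,  0.11294754]), 'tvec': array([  40.78162861,  472.47056182, 1451.34846585])}
```

View pics/side0.png

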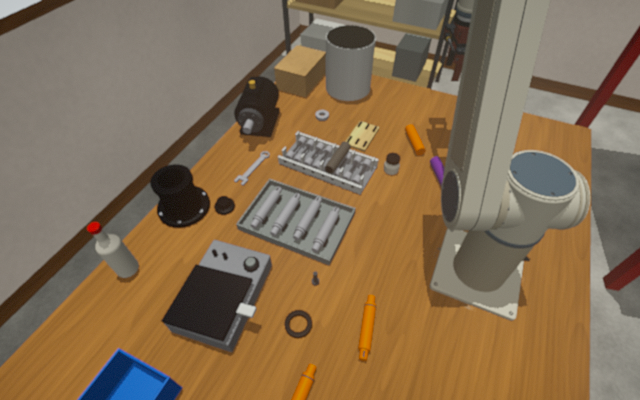

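View pics/top0.png

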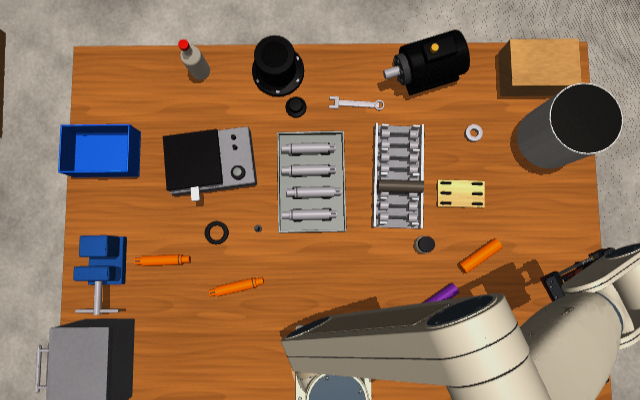

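The top view shows four shafts in the tray (about 310,150 to 310,215). The sleeve is on the bed at (400,187), the rest at (460,193), the unit at (210,160) with its tab at (195,194) and key at (237,172). I'll zoom in next.

```bash
cat > h.py <<'E'
import numpy as np, cv2
from workcell import readout, imaging
from scipy.spatial.transform import Rotation as R
P={n:imaging.camera_params(n) for n in("side","top")}
def ray(n,u,v):
    p=P[n]; Rm=R.from_rotvec(p["rvec"]).as_matrix(); d=Rm.T@np.array([(u-p["cx"])/p["fx"],(v-p["cy"])/p["fy"],1]); o=-Rm.T@p["tvec"]; return o,d
def plane(n,u,v,z):
    o,d=ray(n,u,v); return (o+d*(z-o[2])/d[2])
def proj(n,X):
    p=P[n]; Rm=R.from_rotvec(p["rvec"]).as_matrix(); c=Rm@np.array(X,float)+p["tvec"]; return np.array([p["fx"]*c[0]/c[2]+p["cx"],p["fy"]*c[1]/c[2]+p["cy"]])
def tri(a,b):
    o1,d1=ray("side",*a);o2,d2=ray("top",*b)
    A=np.c_[d1,-d2]; s=np.linalg.lstsq(A,o2-o1,rcond=None)[0]; p,q=o1+d1*s[0],o2+d2*s[1]; return (p+q)/2,np.linalg.norm(p-q)
def crop(im,x0,y0,x1,y1,k,name):
    c=cv2.resize(im[y0:y1,x0:x1,::-1],None,fx=k,fy=k,interpolation=cv2.INTER_CUBIC); cv2.imwrite("pics/"+name+".png",c)
E
python3 - <<'E'
from h import *
t=cv2.imread("pics/top0.png")[:,:,::-1]; s=cv2.imread("pics/side0.png")[:,:,::-1]
crop(t,265,115,495,240,3,"t0a"); crop(t,150,115,270,250,4,"t0b"); crop(s,230,90,400,260,3,"s0a")
E
```

```text
(no output)
```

View pics/t0a.png

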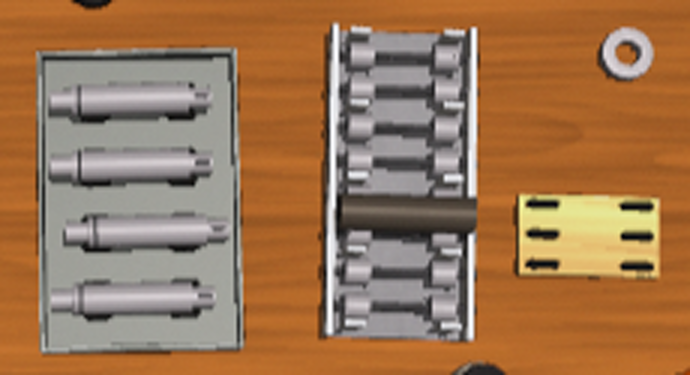

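View pics/t0b.png

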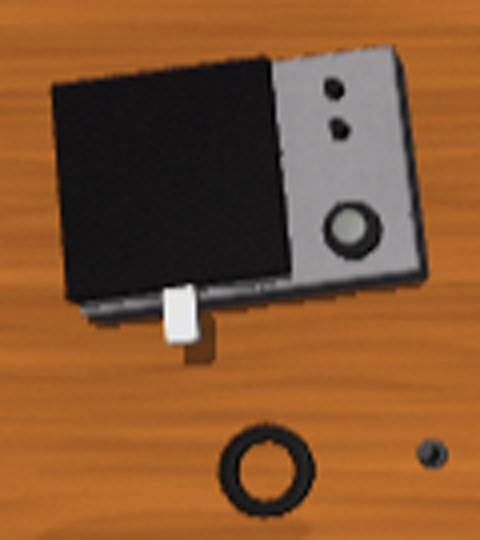

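View pics/s0a.png

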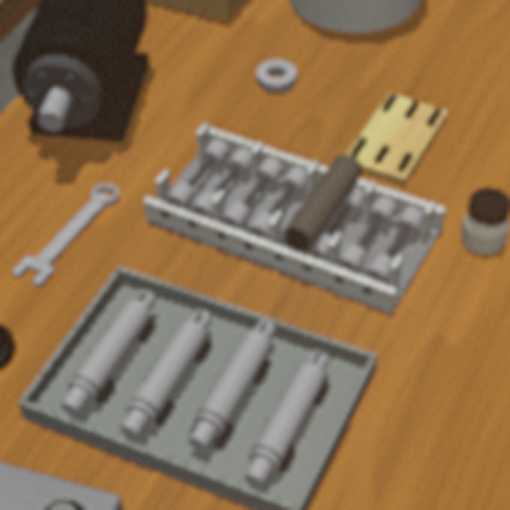

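```bash
cat >> h.py <<'E'
def uc(x,y,x0,y0,k): return ((x+.5)/k-.5+x0,(y+.5)/k-.5+y0)
def line(a,b):
    d=b-a; return np.round((a+b)/2,1), round(np.degrees(np.arctan2(d[1],d[0])),1), round(np.linalg.norm(d),1)
E
python3 - <<'E'
from h import *
for n in P: print(n, "campos", np.round(ray(n,320,200)[0]))
A=lambda x,y,z: plane("top",*uc(x,y,265,115,3),z)
B=lambda x,y,z: plane("top",*uc(x,y,150,115,4),z)
t=[A(38,52,28),A(237,50,28),A(243,349,28),A(42,351,28)]; print("tray",np.round(t,0).tolist(),np.mean(t,0))
t=[A(335,25,34),A(473,28,34),A(472,340,34),A(328,338,34)]; print("bed",np.round(t,0).tolist(),np.mean(t,0))
t=[A(518,195,12),A(658,197,12),A(659,275,12),A(518,276,12)]; print("rest",np.round(t,0).tolist(),np.mean(t,0))
t=[B(52,85,68),B(268,58,68),B(290,277,68),B(69,301,68)]; print("lid",np.round(t,0).tolist(),np.mean(t,0))
t=[B(392,45,55),B(426,273,55)]; print("unit right edge",np.round(t,0).tolist())
print("key",B(352,230,62)); print("tab", B(181,313,68))
im=cv2.imread("pics/top0.png")
hsv=cv2.cvtColor(im,cv2.COLOR_BGR2HSV); 
m=np.zeros(im.shape[:2],np.uint8); sub=im[:,:,:].astype(int); 
# shaft: pinkish-gray vs greenish tray
f=(sub[:,:,2]-sub[:,:,1]>-2)&(sub.min(2)>90)&(sub[:,:,2]-sub[:,:,0]<30)
m[135:228,281:341]=(f[135:228,281:341]*255)
n,l,st,c=cv2.connectedComponentsWithStats(m)
for i in range(1,n):
    if st[i,4]>60:
        p=np.argwhere(l==i)[:,::-1].astype(np.float32); r=cv2.minAreaRect(p); print(st[i],r, np.round(plane("top",*r[0],28),1))
E
```

```text
side campos [176. 630. 906.]
top campos [ 311.   30. 1495.]
tray [[675.0, 159.0, 28.0], [675.0, -39.0, 28.0], [378.0, -41.0, 28.0], [377.0, 155.0, 28.0]] [526.03951347  58.46802209  28.        ]
bed [[698.0, -136.0, 34.0], [694.0, -273.0, 34.0], [384.0, -263.0, 34.0], [387.0, -124.0, 34.0]] [ 541.0330474  -199.10355937   34.        ]
rest [[530.0, -318.0, 12.0], [526.0, -457.0, 12.0], [449.0, -454.0, 12.0], [449.0, -315.0, 12.0]] [ 488.27827223 -385.83561576   12.        ]
lid [[656.0, 490.0, 68.0], [675.0, 333.0, 68.0], [514.0, 314.0, 68.0], [497.0, 473.0, 68.0]] [585.34399873 402.58016342  68.        ]
unit right edge [[687.0, 244.0, 55.0], [518.0, 218.0, 55.0]]
key [548.43877979 271.16834188  62.        ]
tab [488.01956977 392.41465774  68.        ]
[ 281  135   60   93 4297] ((310.5, 181.0), (92.0, 59.0), 90.0) [525.9  60.9  28. ]
```

```bash
python3 - <<'E'
from h import *
im=cv2.imread("pics/top0.png"); print(im[150,285],im[148,305],im[192,315],im[180,335])
k=4; c=cv2.resize(im[120:240,270:350],None,fx=k,fy=k,interpolation=cv2.INTER_CUBIC)
lab=cv2.cvtColor(c,cv2.COLOR_BGR2LAB); a=lab[:,:,1].astype(int)
print(a[120,40:80:8],np.percentile(a,[5,25,50,75,95]))
_,m=cv2.threshold(lab[:,:,1],0,255,cv2.THRESH_OTSU); print(_)
cv2.imwrite("pics/tm.png",np.hstack([c,cv2.cvtColor(m,cv2.COLOR_GRAY2BGR)]))
E
```

```text
[135 132 139] [189 185 192] [189 185 192] [156 162 161]
[126 131 131 131 130] [126. 127. 129. 151. 154.]
140.0
```

View pics/tm.png

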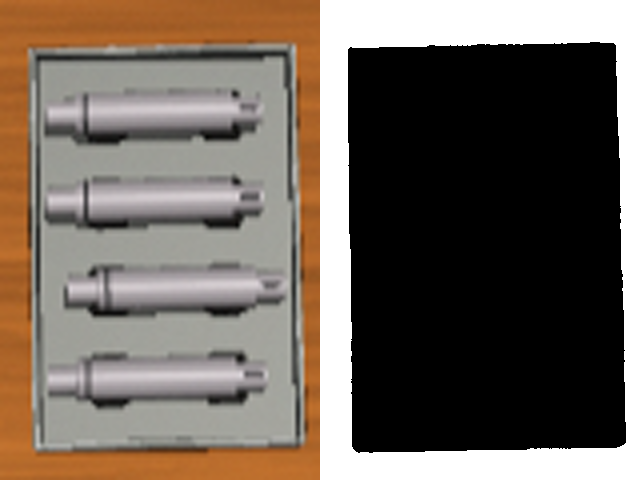

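```bash
cat >> h.py <<'E'
def shafts(im,x0,y0,x1,y1,z,amin=150,k=4):
    """im BGR; purple-grey steel mask -> list of axis middle, yaw of long axis, length"""
    c=cv2.resize(im[y0:y1,x0:x1],None,fx=k,fy=k,interpolation=cv2.INTER_CUBIC).astype(int)
    s=2*c[:,:,1]-c[:,:,0]-c[:,:,2]
    m=((s<-3)&(s>-30)&(c[:,:,1]>60)&(c[:,:,2]-c[:,:,0]<25)).astype(np.uint8)*255
    m=cv2.morphologyEx(m,cv2.MORPH_OPEN,np.ones((9,9))); cs,_=cv2.findContours(m,cv2.RETR_EXTERNAL,cv2.CHAIN_APPROX_NONE); out=[]
    for q in cs:
        if cv2.contourArea(q)<amin*k*k: continue
        b=cv2.boxPoints(cv2.minAreaRect(q)); e=[(b[i]+b[(i+1)%4])/2 for i in range(4)]
        if np.linalg.norm(e[0]-e[2])>np.linalg.norm(e[1]-e[3]): a,b2=e[0],e[2]
        else: a,b2=e[1],e[3]
        out.append(line(plane("top",*uc(*a,x0,y0,k),z),plane("top",*uc(*b2,x0,y0,k),z)))
    return out,m
E
python3 - <<'E'
from h import *
im=cv2.imread("pics/top0.png")
o,m=shafts(im,282,132,342,232,28)
cv2.imwrite("pics/m1.png",m)
for x in o: print(x)
E
```

```text
(array([428.4,  66.2,  28. ]), np.float64(90.2), np.float64(160.1))
(array([494.5,  51.8,  28. ]), np.float64(90.7), np.float64(159.6))
(array([560.1,  67. ,  28. ]), np.float64(90.7), np.float64(158.9))
(array([626.4,  67.9,  28. ]), np.float64(91.1), np.float64(157.6))
```

View pics/m1.png

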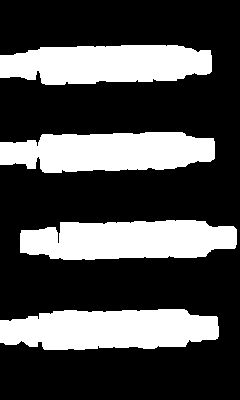

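```bash
python3 - <<'E'
from h import *
im=cv2.imread("pics/top0.png")
o,m=shafts(im,279,132,344,232,28)
for x in o: print(x)
k=6;c=cv2.resize(im[118:233,366:432],None,fx=k,fy=k,interpolation=cv2.INTER_CUBIC)
cv2.imwrite("pics/bed6.png",c[:345]); cv2.imwrite("pics/bed6b.png",c[345:])
# sleeve
x0,y0,x1,y1=372,170,428,202;k=4
c=cv2.resize(im[y0:y1,x0:x1],None,fx=k,fy=k,interpolation=cv2.INTER_CUBIC).astype(int)
mm=((c[:,:,2]<95)&(c[:,:,2]-c[:,:,0]>4)&(c[:,:,2]-c[:,:,0]<40)).astype(np.uint8)*255
mm=cv2.morphologyEx(mm,cv2.MORPH_OPEN,np.ones((13,13)))
cv2.imwrite("pics/sl.png",np.vstack([c.astype(np.uint8),cv2.cvtColor(mm,cv2.COLOR_GRAY2BGR)]))
q=max(cv2.findContours(mm,0,1)[0],key=cv2.contourArea); print(cv2.minAreaRect(q), plane("top",*uc(*cv2.minAreaRect(q)[0],x0,y0,k),52))
E
```

```text
(array([428.4,  65.8,  28. ]), np.float64(90.2), np.float64(159.4))
(array([494.5,  51.5,  28. ]), np.float64(90.7), np.float64(160.3))
(array([560.1,  67.8,  28. ]), np.float64(90.7), np.float64(160.4))
(array([626.3,  68.5,  28. ]), np.float64(91.1), np.float64(158.8))
((113.97997283935547, 78.1558837890625), (180.3739471435547, 20.761314392089844), 1.748945951461792) [ 496.57522057 -199.49421608   52.        ]
```

View pics/bed6.png

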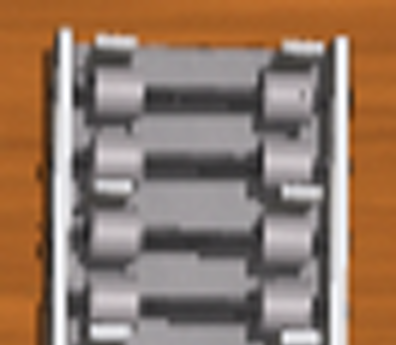

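View pics/bed6b.png

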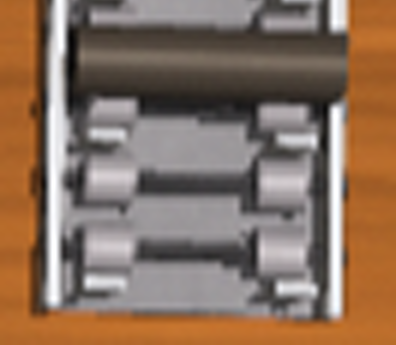

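View pics/sl.png

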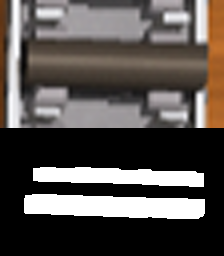

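```bash
python3 - <<'E'
from h import *
C=lambda x,y,z: plane("top",*uc(x,y,366,118,6),z)
L=[(116,41),(113,186),(110,330),(107,480),(105,630)];Rr=[(302,47),(301,191),(300,337),(297,486),(296,634)]
mid=[]
for l,r in zip(L,Rr):
    a,b=C(*l,54),C(*r,54); mid.append((a+b)/2); print(np.round(mid[-1],1), np.linalg.norm(a-b), np.degrees(np.arctan2(*(a-b)[:2]))) 
mid=np.array(mid); s=np.array([144,72,0,-72,-144.]); px=np.polyfit(s,mid[:,0],1);py=np.polyfit(s,mid[:,1],1); print(px,py)
for q in (-108,-36,36,108): print("st",q, np.polyval(px,q),np.polyval(py,q))
for l,r in [((117,93),(289,93)),((115,158),(287,160)),((115,238),(288,238)),((114,302),(287,305)),((109,525),(283,525)),((109,593),(283,595))]:
    print("rol",np.round((C(*l,30)+C(*r,30))/2,1))
a,b=C(78,407,52),C(347,412,52); print("sleeve",line(a,b))
D=lambda x,y,z: plane("top",*uc(x,y,265,115,3),z)
for l,r in [((542,204),(637,207)),((542,234),(637,236)),((542,264),(637,266))]: print("rib",line(D(*l,20),D(*r,20)))
E
```

```text
[ 686.6 -204.7   54. ] 90.99952902271572 2.3490513207898434
[ 614.6 -201.9   54. ] 91.47921031108987 1.9921787227032381
[ 543.2 -199.2   54. ] 91.97390858553477 2.56216075352813
[ 470.3 -196.    54. ] 91.46243762561174 2.230136792323406
[ 398.5 -193.6   54. ] 91.43609386190218 1.5933061676974107
[  1.00068203 542.6608066 ] [-3.90109653e-02 -1.99080373e+02]
st -108 434.5871477811709 -194.86718846108232
st -36 506.6362536626067 -197.67597796348693
st 36 578.6853595440424 -200.4847674658915
st 108 650.7344654254781 -203.29355696829612
rol [ 668. -205.   30.]
rol [ 634.6 -203.2   30. ]
rol [ 594.8 -202.5   30. ]
rol [ 562.1 -201.2   30. ]
rol [ 452.4 -196.4   30. ]
rol [ 418.5 -195.6   30. ]
sleeve (array([ 506.3, -202.3,   52. ]), np.float64(-91.5), np.float64(130.0))
rib (array([ 517.3, -386. ,   20. ]), np.float64(-92.2), np.float64(93.8))
rib (array([ 487.9, -384.9,   20. ]), np.float64(-91.6), np.float64(93.6))
rib (array([ 458.2, -383.7,   20. ]), np.float64(-91.6), np.float64(93.4))
```

Emit:
carry_out([
  [[0,0,0],[0,0,0.105],0.3],
  [[0,0,0],[0,0,0.105],0.3],
  [[0,0,0],[0,0,0.105],0.3],
  [[0.011,-0.031,0],[0,0,0],0.3],
  [[0.011,-0.031,0],[0,0,0],0.3],
  [[0.011,-0.031,0],[0,0,0],0.3],
  [[0.011,-0.031,0],[0,0,0],0.3],
  [[0.011,-0.031,0],[0,0,0],0.3],
  [[0.011,-0.031,0],[0,0,0],0.3],
  [[0.011,-0.031,0],[0,0,0],0.3],
  [[0.011,-0.031,0],[0,0,0],0.3],
  [[0.011,-0.031,0],[0,0,0],0.3],
])

```text
t: 1.1
ee_pos: [325.8, -279.0, 222.5]
orientation: [-3.136, -0.175, 0.0]
ft_force: [0.3, -0.4, -0.7]
width: 61.5
```

Emit:
carry_out([
  [[0.011,-0.031,0],[0,0,0],0.3],
  [[0.011,-0.031,0],[0,0,0],0.3],
  [[0.011,-0.031,0],[0,0,0],0.3],
  [[0.011,-0.031,0],[0,0,0],0.3],
  [[0.011,-0.031,0],[0,0,0],0.3],
  [[0.011,-0.031,0],[0,0,0],0.3],
  [[0.011,-0.031,0],[0,0,0],0.3],
  [[0.011,-0.031,0],[0,0,0],0.3],
  [[0.011,-0.031,0],[0,0,0],0.3],
  [[0.011,-0.031,0],[0,0,0],0.3],
  [[0.011,-0.031,0],[0,0,0],0.3],
  [[0.011,-0.031,0],[0,0,0],0.3],
])

```text
t: 2.1
ee_pos: [415.5, 105.5, 222.6]
orientation: [3.137, 0.176, -0.0]
ft_force: [0.9, -0.1, 0.7]
width: 61.5
```

Emit:
carry_out([
  [[0.0097,-0.0276,0],[0,0,0],0.3],
  [[0.0097,-0.0276,0],[0,0,0],0.3],
  [[0.0097,-0.0276,0],[0,0,0],0.3],
  [[0.0097,-0.0276,0],[0,0,0],0.3],
  [[0.0097,-0.0276,0],[0,0,0],0.3],
  [[0.0097,-0.0276,0],[0,0,0],0.3],
  [[0.0097,-0.0276,0],[0,0,0],0.3],
  [[0.0097,-0.0276,0],[0,0,0],0.3],
  [[0.0097,-0.0276,0],[0,0,0],0.3],
  [[0.0097,-0.0276,0.02],[0,0,0],0.3],
  [[0,0,0.04],[0,0,0],0.3],
  [[0,0,0.03],[0,0,0],0.3],
])

```text
t: 3.1
ee_pos: [481.2, 390.5, 130.9]
orientation: [-3.136, -0.179, -0.001]
ft_force: [-0.4, -0.2, -0.4]
width: 61.6
```

```bash
python3 - <<'E'
from h import *
im=imaging.get_image("side"); crop(im,140,200,340,380,4,"s1")
im=imaging.get_image("top"); crop(im,140,100,290,240,4,"t1")
o=readout.get_obs(); print(o["ee_pos"],o["qpos"]); print(proj("side",o["ee_pos"]))
E
```

```text
[477.82766633 386.75107355 127.26661404] [6.61083508e-01 5.30897211e-01 1.70759856e+00 8.72598178e-07
 9.13641236e-01 2.11938412e+00]
[246.42673282 302.10781812]
```

View pics/s1.png

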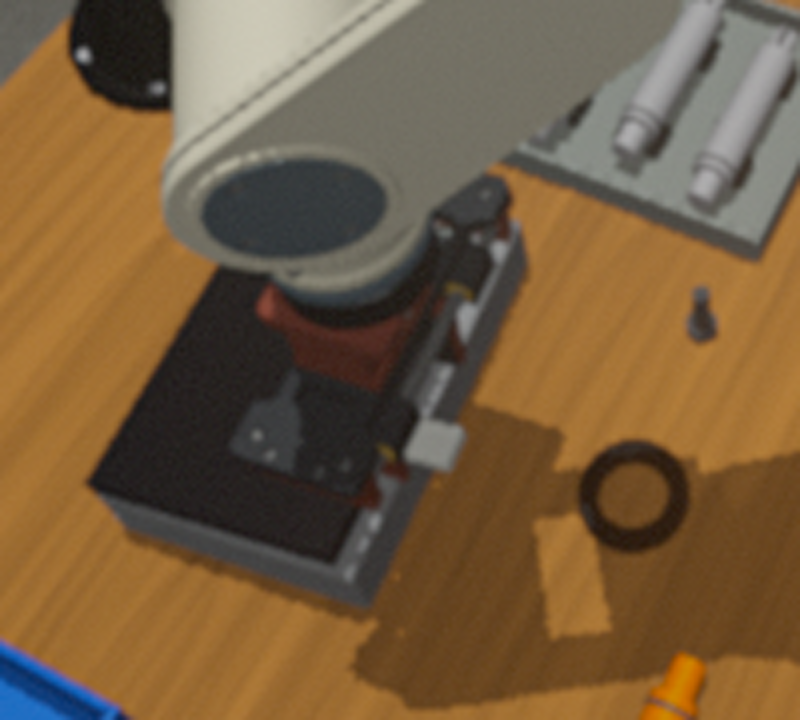

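View pics/t1.png

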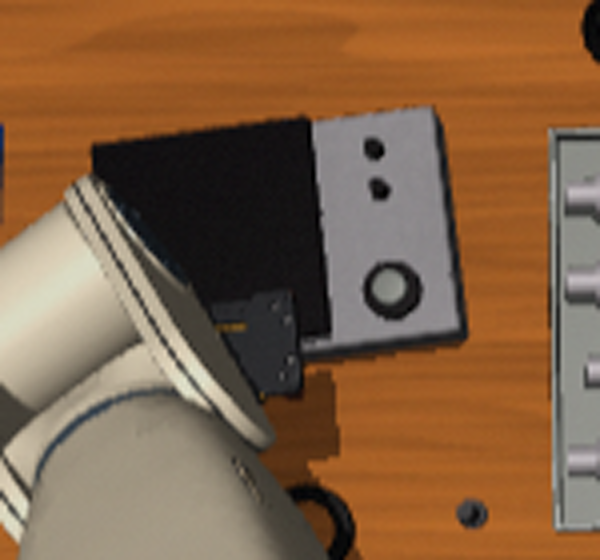

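Emit:
carry_out([
  [[0,0,0],[0,0,0],0.3],
  [[0,0,0],[0,0,0],0.3],
  [[0,0,0],[0,0,0],0.3],
])

```text
t: 3.45
ee_pos: [482.6, 389.5, 135.1]
orientation: [-3.135, -0.175, -0.005]
ft_force: [0.1, -0.4, -0.1]
width: 61.9
```

```bash
python3 - <<'E'
from h import *
o=readout.get_obs(); print(o["ee_pos"],o["qpos"]); print(proj("side",(481,391,68)),tri((140+435/4,200+438/4),(150+181/4,115+313/4)))
print(plane("side",140+435/4,200+438/4,67))
E
```

```text
[482.5723293  389.54049518 135.05902537] [6.59927463e-01 5.21647223e-01 1.70137840e+00 2.32900542e-05
 9.14894759e-01 2.11936074e+00]
[248.35413698 313.72973158] (array([482.961134  , 386.68003768,  81.93806329]), np.float64(4.890162206016782))
[486.09819888 381.43156001  67.        ]
```

```bash
python3 - <<'E'
from h import *
s=cv2.imread("pics/side0.png")[:,:,::-1]; crop(s,160,235,280,355,6,"s0t")
E
```

```text
(no output)
```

View pics/s0t.png

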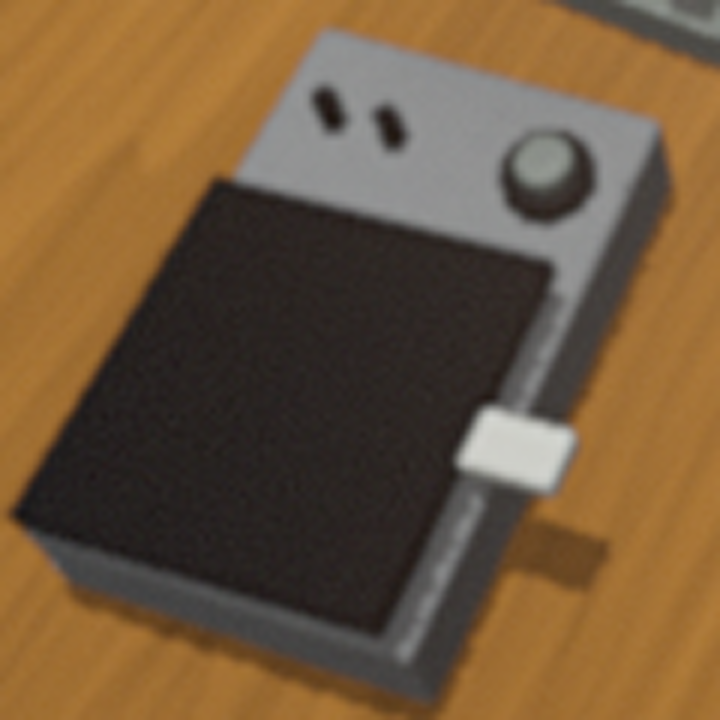

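```bash
python3 - <<'E'
from h import *
S=lambda x,y:uc(x,y,160,235,6)
T=lambda x,y:uc(x,y,150,115,4)
print("tab",tri(S(519,448),T(181,313)))
for a,b in [((218,180),(268,58)),((553,266),(290,277)),((380,632),(69,301)),((15,517),(52,85)),((545,163),(352,230))]: print(tri(S(*a),T(*b)), plane("side",*S(*a),68),plane("top",*T(*b),68))
for c in [(487,408),(577,432),(553,490),(458,462)]: print(plane("side",*S(*c),68))
for c in [(165,285),(196,287),(197,343),(165,343)]: print(plane("top",*T(*c),68))
E
```

```text
tab (array([486.03413842, 388.44505748,  83.5166309 ]), np.float64(0.12980567630863776))
(array([676.31275817, 334.06498912,  63.5887325 ]), np.float64(1.1326631318546136)) [674.25977121 335.82906089  68.        ] [674.68181664 332.81451615  68.        ]
(array([514.5319844 , 313.46582629,  79.17546107]), np.float64(5.6020549943026134)) [521.86012009 310.13179269  68.        ] [513.55177621 314.42179418  68.        ]
(array([495.69497802, 469.54014535,  79.77386294]), np.float64(0.128140423943065)) [500.17885626 467.22697757  68.        ] [497.29046181 473.22941145  68.        ]
(array([655.65998856, 489.95751883,  66.31091215]), np.float64(1.3919198899888137)) [654.0165862  489.91949851  68.        ] [655.85194026 489.85493192  68.        ]
(array([548.31252221, 270.32170426,  71.03927237]), np.float64(2.9847550460908683)) [551.13363902 269.49480332  68.        ] [547.44405342 270.15917496  68.        ]
[512.47324566 375.00756324  68.        ]
[474.4698752  368.49604441  68.        ]
[470.48772407 392.87388262  68.        ]
[510.50611766 398.8916688   68.        ]
[508.39708207 404.35872646  68.        ]
[506.78351771 381.99858712  68.        ]
[466.26409676 380.48007197  68.        ]
[466.4269173 403.4581798  68.       ]
```

Emit:
carry_out([
  [[0,0,0.01],[0,0,-0.014],0.3],
  [[0,0,0.014],[0,0,0],0.3],
  [[0,0,0.014],[0,0,0],0.3],
  [[0,0,0.014],[0,0,0],0.3],
  [[0,0,0.01],[0,0,0],0.3],
  [[0,0,0.006],[0,0,0],0.3],
  [[0,0,0.003],[0,0,0],0.3],
  [[0,0,0],[0,0,0],0.3],
  [[0,0,0],[0,0,0],0.3],
  [[0,0,0],[0,0,0],1],
  [[0,0,0],[0,0,0],1],
  [[0,0,0],[0,0,0],1],
])

```text
t: 4.45
ee_pos: [481.6, 389.2, 62.3]
orientation: [-3.135, -0.197, -0.001]
ft_force: [0.3, -0.5, 0.1]
width: 45.0
```

Emit:
carry_out([
  [[0,0,0],[0,0,0],1],
  [[0,0,0],[0,0,0],1],
  [[0,0,0],[0,0,0],1],
  [[0,0,0],[0,0,0],1],
  [[0,0,0],[0,0,0],1],
])

```text
t: 4.87
ee_pos: [481.3, 388.3, 61.7]
orientation: [3.134, 0.198, -0.0]
ft_force: [1.1, -3.5, 1.4]
width: 23.6
```

Emit:
carry_out([
  [[0.0011,0,-0.0081],[0,0,0],1],
  [[0.0015,0,-0.008],[0,0,0],1],
  [[0.0018,0,-0.008],[0,0,0],1],
  [[0.0022,0,-0.0079],[0,0,0],1],
  [[0.0025,0,-0.0078],[0,0,0],1],
  [[0.0029,0,-0.0077],[0,0,0],1],
  [[0.0032,0,-0.0075],[0,0,0],1],
  [[0.0035,0,-0.0074],[0,0,0],1],
  [[0.0038,0,-0.0072],[0,0,0],1],
  [[0.0042,0,-0.007],[0,0,0],1],
  [[0.0045,0,-0.0069],[0,0,0],1],
  [[0,0,0],[0,0,0],1],
])

```text
t: 5.87
ee_pos: [513.0, 392.4, 146.8]
orientation: [3.135, 0.197, 0.0]
ft_force: [1.5, -6.8, -0.0]
width: 23.8
```

```bash
python3 - <<'E'
from h import *
im=imaging.get_image("side"); crop(im,140,200,340,380,4,"s2")
o=readout.get_obs(); print(o["ee_pos"],o["ft_force"],o["width"])
E
```

```text
[512.92290595 392.43969036 146.60519485] [ 2.18772073 -6.18660444  0.24381766] 23.70310826190056
```

View pics/s2.png

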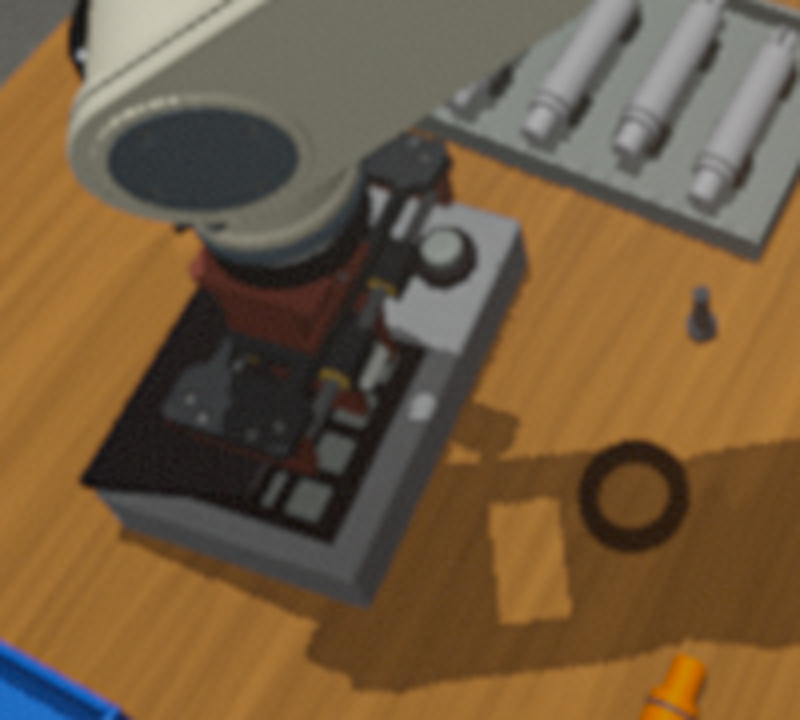

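Emit:
carry_out([
  [[0.0048,0,-0.0067],[0,0,0],1],
  [[0.005,0,-0.0064],[0,0,0],1],
  [[0.0053,0,-0.0062],[0,0,0],1],
  [[0.0056,0,-0.006],[0,0,0],1],
  [[0.0058,0,-0.0057],[0,0,0],1],
  [[0.0061,0,-0.0055],[0,0,0],1],
  [[0.0063,0,-0.0052],[0,0,0],1],
  [[0.0065,0,-0.0049],[0,0,0],1],
  [[0.0067,0,-0.0046],[0,0,0],1],
  [[0.0069,0,-0.0043],[0,0,0],1],
  [[0.0071,0,-0.004],[0,0,0],1],
  [[0,0,0],[0,0,0],1],
])

```text
t: 6.92
ee_pos: [578.9, 400.9, 205.7]
orientation: [3.135, 0.197, -0.0]
ft_force: [2.6, -5.9, -4.5]
width: 24.0
```

```bash
python3 - <<'E'
from h import *
im=imaging.get_image("side"); crop(im,140,200,340,380,4,"s3")
im=imaging.get_image("top"); crop(im,140,60,290,210,4,"t3")
o=readout.get_obs(); print(o["ee_pos"],o["ft_force"],o["width"])
E
```

```text
[578.87275855 400.9059895  205.70626028] [ 2.36292158 -5.36316847 -3.98581914] 23.83618180577939
```

View pics/s3.png

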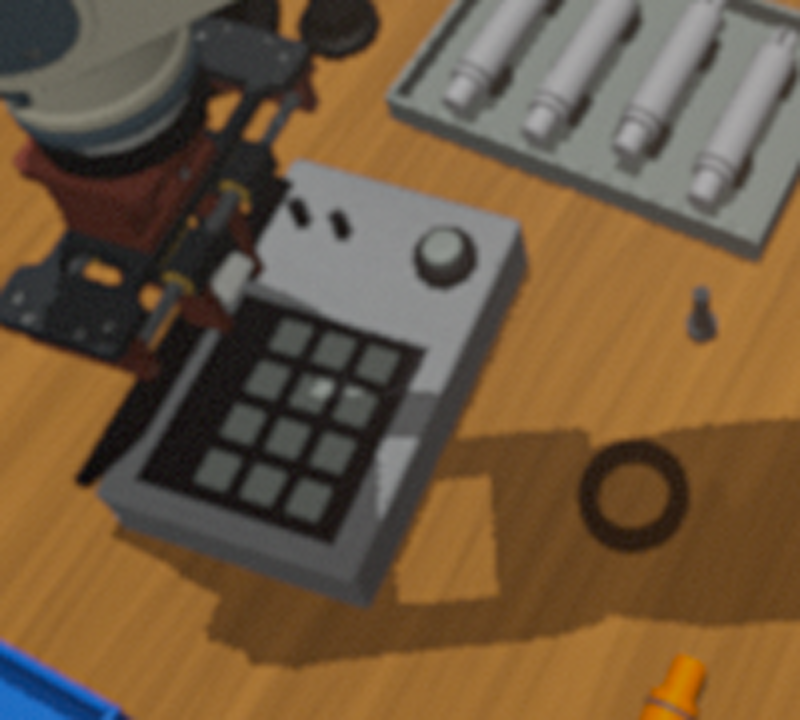

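Emit:
carry_out([
  [[0,0,0],[0,0,0],0.4],
  [[0,0,0],[0,0,0],0.4],
  [[0,0,0],[0,0,0],0.4],
  [[0,0,0],[0,0,0],0.4],
  [[0,0,0],[0,0,0],0.4],
  [[0,0,-0.01],[0,0,0],0.4],
  [[0,0,-0.02],[0,0,0],0.4],
  [[0,0,-0.02],[0,0,0],0.4],
  [[0,0.02,-0.02],[0,0,0],0.4],
  [[0,0.03,0],[0,0,0],0.4],
  [[0,0.035,0],[0,0,0],0.4],
  [[0,0.04,0],[0,0,0],0.4],
])

```text
t: 8.02
ee_pos: [593.6, 277.2, 276.2]
orientation: [-3.134, -0.201, -0.003]
ft_force: [1.0, -0.3, -0.4]
width: 52.7
```

Emit:
carry_out([
  [[0,0.04,0],[0,0,0],0.4],
  [[0,0.04,0],[0,0,0],0.4],
  [[0,0.04,0],[0,0,0],0.4],
  [[0,0.04,0],[0,0,0],0.4],
  [[0,0.04,0],[0,0,0],0.4],
  [[0,0.03,0],[0,0,0],0.4],
])

```text
t: 8.52
ee_pos: [622.6, 46.1, 275.8]
orientation: [3.135, 0.196, 0.002]
ft_force: [-0.3, -0.9, 0.2]
width: 52.8
```

```bash
python3 - <<'E'
from h import *
im=imaging.get_image("side"); crop(im,140,200,300,350,5,"s4")
im=imaging.get_image("top"); crop(im,140,60,290,210,4,"t4")
o=readout.get_obs(); print(o["t"],o["ee_pos"],o["ft_force"],o["width"],o["orientation"])
E
```

```text
8.6167 [623.00667116  44.81010642 275.73327473] [0.56799781 0.09077533 0.18147857] 52.63854143942871 [3.13498012e+00 1.90156542e-01 2.02211881e-03]
```

View pics/s4.png

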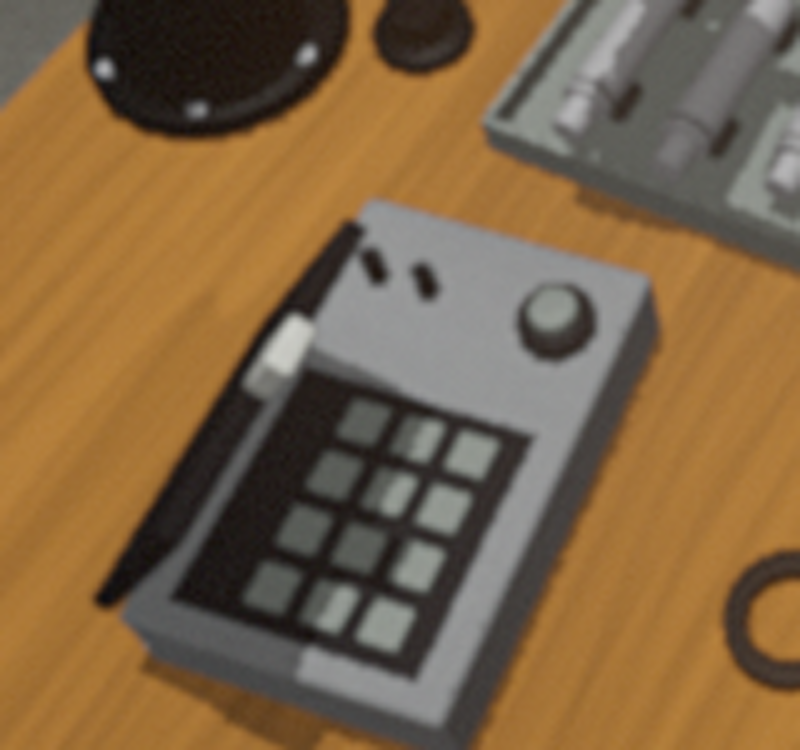

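View pics/t4.png

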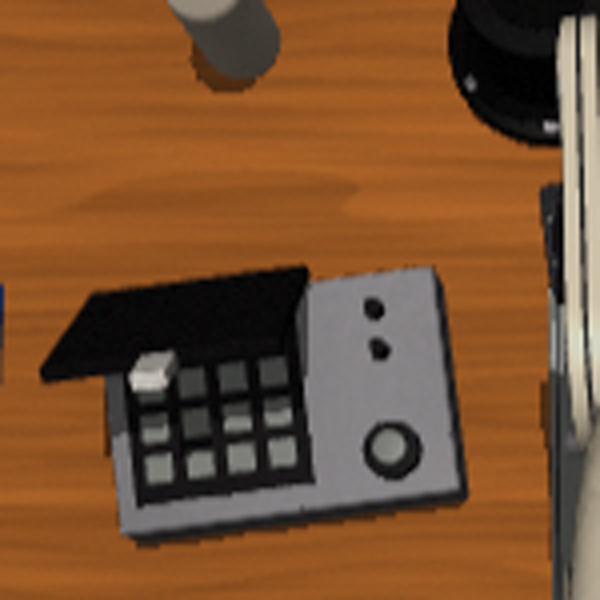

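```bash
python3 - <<'E'
from h import *
X,e=tri(uc(280,355,140,200,5),uc(153,370,140,60,4)); print(X,e)
for c in [(272,372),(290,335)]: 
  print(tri(uc(*c,140,200,5),uc(153,372,140,60,4)))
h=np.array([666,412]); d=np.array([.992,.125]); r=(X[:2]-h)@d; print(r, X[2]-56, np.degrees(np.arctan2(X[2]-56,-r)))
E
```

```text
[576.28974598 400.60263161 218.77808109] 0.46062072426915435
(array([578.57440206, 404.51859956, 208.63246397]), np.float64(3.895596774828244))
(array([571.37704077, 396.1373726 , 232.22268533]), np.float64(1.3868690225539038))
-90.41724303421232 162.77808108517291 60.94943714662512
```

Emit:
carry_out([
  [[0,0,0],[0,0,-0.118],0.3],
  [[0,0,0],[0,0,-0.118],0.3],
  [[0,0,0],[0,0,-0.118],0.3],
  [[0,0,0],[0,0,-0.118],0.3],
  [[0,0,0],[0,0,-0.118],0.3],
  [[0,0,0],[0,0,-0.118],0.3],
  [[0,0,0],[0,0,-0.118],0.3],
  [[0,0,0],[0,0,-0.118],0.3],
  [[0,0,0],[0,0,-0.118],0.3],
  [[0,0,0],[0,0,-0.118],0.3],
  [[0,0,0],[0,0,-0.118],0.3],
  [[0,0,0],[0,0,-0.118],0.3],
])

```text
t: 9.62
ee_pos: [622.4, 50.2, 275.4]
orientation: [2.246, 2.197, 0.001]
ft_force: [0.4, -0.3, 0.8]
width: 61.5
```

```bash
cat >> h.py <<'E'
def go(x,y,z,ang=None):
    """shift to reach world (mm) in present tool axes; ang: wanted world angle of tool x (deg)"""
    o=readout.get_obs(); Rm=R.from_rotvec(o["orientation"]).as_matrix(); d=Rm.T@(np.array([x,y,z])-o["ee_pos"])
    a=np.degrees(np.arctan2(Rm[1,0],Rm[0,0])); print("t%.1f"%o["t"],"at",np.round(o["ee_pos"],1),"ang %.1f"%a,"tilt",np.round(Rm[2],3),"shift mm",np.round(d,1),"w",round(o["width"],1), "" if ang is None else "wz %.4f"%np.radians(a-ang))
E
python3 -c "
from h import *
go(506.4,-202,150,88.4)"
```

```text
t9.6 at [622.4  50.2 275.4] ang 88.7 tilt [ 0.001  0.001 -1.   ] shift mm [-254.8 -110.5  125.2] w 61.5 wz 0.0057
```

Emit:
carry_out([
  [[-0.0255,-0.011,0.006],[0,0,0.005],0.3],
  [[-0.0255,-0.011,0.01],[0,0,0],0.3],
  [[-0.0255,-0.011,0.014],[0,0,0],0.3],
  [[-0.0255,-0.011,0.014],[0,0,0],0.3],
  [[-0.0255,-0.011,0.014],[0,0,0],0.3],
  [[-0.0255,-0.011,0.014],[0,0,0],0.3],
  [[-0.0255,-0.011,0.014],[0,0,0],0.3],
  [[-0.0255,-0.011,0.013],[0,0,0],0.3],
  [[-0.0255,-0.011,0.013],[0,0,0],0.3],
  [[-0.0255,-0.011,0.013],[0,0,0],0.3],
  [[0,0,0],[0,0,0],0.3],
  [[0,0,0],[0,0,0],0.3],
])

```text
t: 10.62
ee_pos: [503.6, -202.3, 149.6]
orientation: [-2.26, -2.18, -0.0]
ft_force: [0.4, 0.2, -0.2]
width: 61.6
```

```bash
python3 - <<'E'
from h import *
im=imaging.get_image("side"); crop(im,240,90,400,220,5,"s5")
im=imaging.get_image("top"); crop(im,265,115,495,240,3,"t5")
go(506.4,-202,37,88.4)
E
```

```text
t10.7 at [ 504.9 -201.5  150.5] ang 88.1 tilt [-0.     0.001 -1.   ] shift mm [ -0.4   1.4 113.5] w 61.6 wz -0.0058
```

View pics/s5.png

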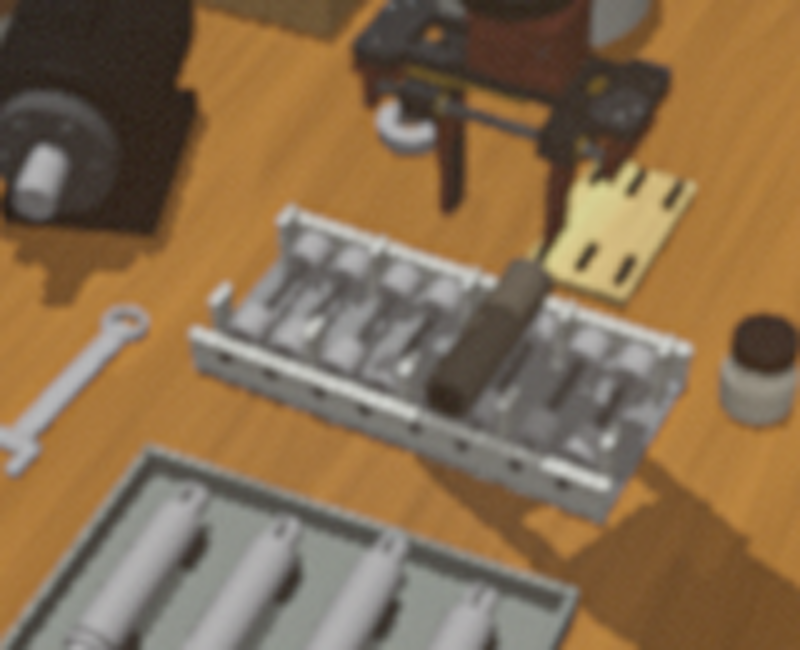

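View pics/t5.png

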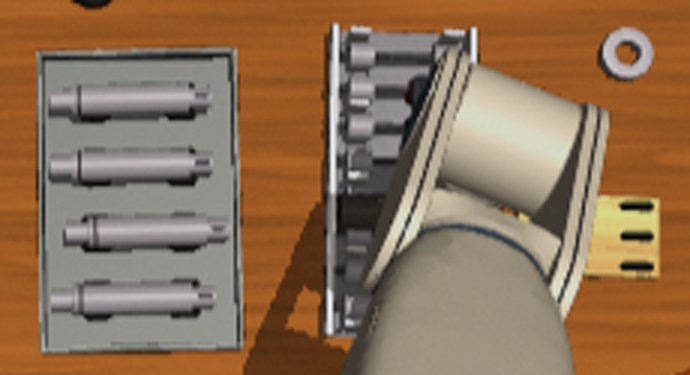

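Emit:
carry_out([
  [[0,0.0015,0.015],[0,0,0],0.3],
  [[0,0,0.02],[0,0,0],0.3],
  [[0,0,0.02],[0,0,0],0.3],
  [[0,0,0.02],[0,0,0],0.3],
  [[0,0,0.015],[0,0,0],0.3],
  [[0,0,0.01],[0,0,0],0.3],
  [[0,0,0.008],[0,0,0],0.3],
  [[0,0,0.005],[0,0,0],0.3],
  [[0,0,0],[0,0,0],0.3],
  [[0,0,0],[0,0,0],0.3],
])

```text
t: 11.55
ee_pos: [505.9, -202.2, 37.1]
orientation: [2.258, 2.183, 0.0]
ft_force: [-0.0, -0.5, 1.0]
width: 61.5
```

Emit:
carry_out([
  [[0,0,0],[0,0,0],0.5],
  [[0,0,0],[0,0,0],0.8],
  [[0,0,0],[0,0,0],1],
  [[0,0,0],[0,0,0],1],
  [[0,0,0],[0,0,0],1],
  [[0,0,0],[0,0,0],1],
  [[0,0,0],[0,0,0],1],
  [[0,0,0],[0,0,0],1],
])

```text
t: 12.22
ee_pos: [506.7, -202.6, 37.3]
orientation: [2.257, 2.182, 0.002]
ft_force: [5.0, 1.9, 4.2]
width: 35.5
```

```bash
python3 -c "
from h import *
go(502.6,-385,140,88.2)"
```

```text
t12.2 at [ 506.7 -202.6   37.3] ang 88.0 tilt [-0.001  0.003 -1.   ] shift mm [-182.5    2.4 -102.6] w 35.5 wz -0.0027
```

Emit:
carry_out([
  [[0,0,-0.005],[0,0,0],1],
  [[0,0,-0.01],[0,0,0],1],
  [[0,0,-0.015],[0,0,0],1],
  [[0,0,-0.02],[0,0,0],1],
  [[-0.005,0,-0.015],[0,0,0],1],
  [[-0.012,0.0004,-0.01],[0,0,0],1],
  [[-0.02,0.0004,-0.005],[0,0,0],1],
  [[-0.02,0.0004,0],[0,0,0],1],
  [[-0.025,0.0004,0],[0,0,0],1],
  [[-0.025,0.0004,0],[0,0,0],1],
  [[-0.025,0.0004,0],[0,0,0],1],
  [[-0.02,0,0],[0,0,0],1],
])

```text
t: 13.22
ee_pos: [501.0, -355.4, 116.4]
orientation: [-2.257, -2.181, 0.002]
ft_force: [-0.2, 0.1, -5.7]
width: 34.9
```

Emit:
carry_out([
  [[-0.015,0,0],[0,0,0],1],
  [[-0.01,0,0],[0,0,0],1],
  [[-0.005,0,0],[0,0,0],1],
  [[0,0,0],[0,0,0],1],
  [[0,0,0],[0,0,0],1],
])

```text
t: 13.63
ee_pos: [501.2, -383.4, 116.4]
orientation: [-2.258, -2.182, -0.0]
ft_force: [0.2, -0.1, -4.7]
width: 35.4
```

```bash
python3 - <<'E'
from h import *
im=imaging.get_image("side"); crop(im,240,60,400,190,5,"s6")
go(502.6,-385.3,18,88.2)
E
```

```text
t13.7 at [ 501.3 -383.1  116.4] ang 88.1 tilt [ 0.001 -0.001 -1.   ] shift mm [-2.2  1.5 98.4] w 35.6 wz -0.0021
```

View pics/s6.png

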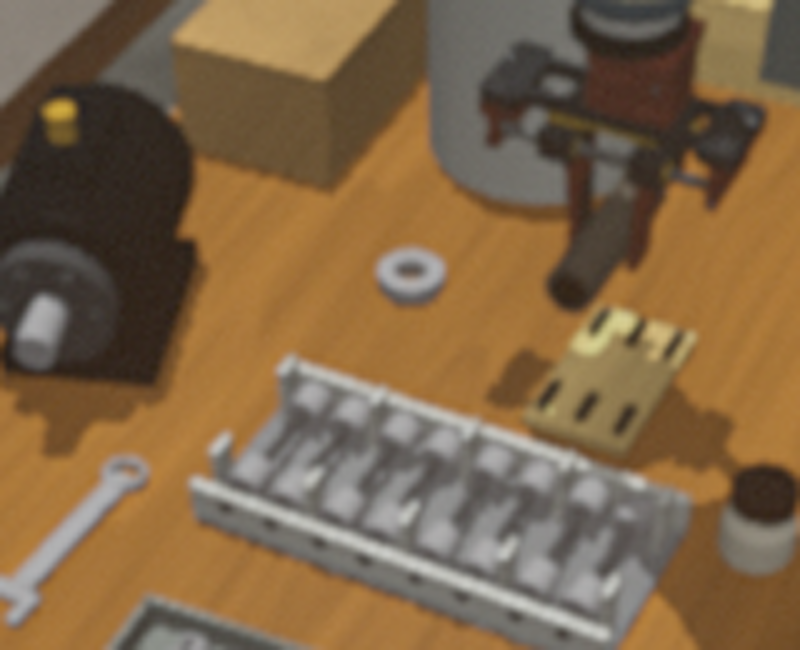

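Emit:
carry_out([
  [[-0.001,0.001,0.01],[0,0,0],1],
  [[-0.001,0.0005,0.015],[0,0,0],1],
  [[0,0,0.02],[0,0,0],1],
  [[0,0,0.015],[0,0,0],1],
  [[0,0,0.015],[0,0,0],1],
  [[0,0,0.01],[0,0,0],1],
  [[0,0,0.005],[0,0,0],1],
  [[0,0,0.003],[0,0,0],1],
  [[0,0,0.002],[0,0,0],1],
  [[0,0,0.002],[0,0,0],1],
  [[0,0,0.001],[0,0,0],1],
  [[0,0,0],[0,0,0],1],
])

```text
t: 14.68
ee_pos: [503.2, -386.5, 19.1]
orientation: [2.258, 2.183, 0.0]
ft_force: [-0.9, 0.4, -4.7]
width: 35.4
```

```bash
python3 - <<'E'
from h import *
im=imaging.get_image("side"); crop(im,300,60,420,180,5,"s7")
go(502.6,-385.3,18,88.2);print(readout.get_obs()["ft_force"])
E
```

```text
t14.7 at [ 503.2 -386.6   19.2] ang 88.0 tilt [-0.     0.001 -1.   ] shift mm [ 1.3 -0.7  1.2] w 35.3 wz -0.0027
[-0.08988969  0.64404056 -5.89984782]
```

View pics/s7.png

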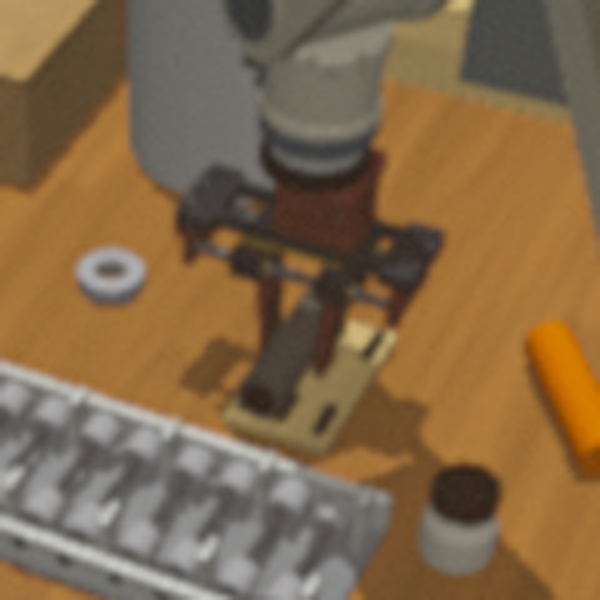

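Still about 1 to 2 mm above the ribs. I'll lower slowly.

Emit:
carry_out([
  [[0.001,-0.0005,0.0007],[0,0,0],1],
  [[0,0,0.0007],[0,0,0],1],
  [[0,0,0.0007],[0,0,0],1],
  [[0,0,0],[0,0,0],1],
])

```text
t: 15.07
ee_pos: [503.7, -386.0, 18.2]
orientation: [2.257, 2.181, 0.001]
ft_force: [-0.8, 1.3, 4.8]
width: 35.2
```

Emit:
carry_out([
  [[0,0,0],[0,0,0],0.55],
  [[0,0,0],[0,0,0],0.5],
  [[0,0,0],[0,0,0],0.4],
  [[0,0,0],[0,0,0],0.4],
  [[0,0,0],[0,0,0],0.4],
  [[0,0,-0.01],[0,0,0],0.4],
  [[0,0,-0.02],[0,0,0],0.4],
  [[0,0,-0.03],[0,0,0],0.4],
  [[0,0,-0.03],[0,0,0],0.4],
  [[0,0,-0.03],[0,0,0],0.4],
  [[0,0,-0.03],[0,0,0],0.4],
  [[0,0,-0.02],[0,0,0],0.4],
])

```text
t: 16.07
ee_pos: [503.2, -385.9, 190.5]
orientation: [2.256, 2.181, 0.001]
ft_force: [0.9, -0.7, -1.0]
width: 52.9
```

```bash
python3 -c "
from h import *
go(428.4,66,120,90.5)"
```

```text
t16.1 at [ 503.2 -385.9  190.5] ang 88.1 tilt [-0.002  0.003 -1.   ] shift mm [449.3 -90.4  69.3] w 52.9 wz -0.0428
```

```bash
python3 - <<'E'
from h import *
im=imaging.get_image("top"); crop(im,265,115,495,240,3,"t8")
for x in shafts(im[:,:,::-1],279,132,344,232,28)[0]: print(x)
E
```

```text
(array([428.4,  65.8,  28. ]), np.float64(91.2), np.float64(159.7))
(array([494.2,  52.2,  28. ]), np.float64(90.1), np.float64(160.2))
(array([560.4,  67.4,  28. ]), np.float64(90.2), np.float64(159.5))
(array([626.4,  68.2,  28. ]), np.float64(90.8), np.float64(159.6))
```

View pics/t8.png

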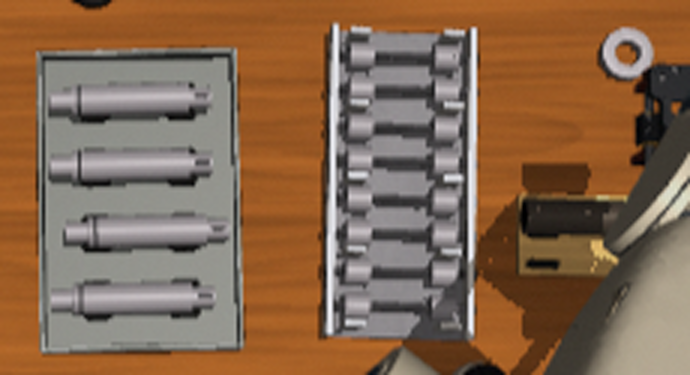

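Emit:
carry_out([
  [[0.034,-0.007,0],[0,0,-0.0214],0.4],
  [[0.034,-0.007,0],[0,0,-0.0214],0.4],
  [[0.034,-0.007,0],[0,0,0],0.4],
  [[0.034,-0.007,0],[0,0,0],0.4],
  [[0.034,-0.007,0],[0,0,0],0.4],
  [[0.034,-0.007,0],[0,0,0],0.4],
  [[0.034,-0.007,0],[0,0,0],0.4],
  [[0.034,-0.006,0],[0,0,0],0.4],
  [[0.034,-0.006,0],[0,0,0],0.4],
  [[0.034,-0.006,0],[0,0,0],0.4],
  [[0.034,-0.006,0],[0,0,0],0.4],
  [[0.034,-0.006,0],[0,0,0],0.4],
])

```text
t: 17.12
ee_pos: [421.4, 23.8, 186.9]
orientation: [2.212, 2.231, 0.001]
ft_force: [0.6, -0.2, 0.3]
width: 52.9
```

Emit:
carry_out([
  [[0.02,0,0.02],[0,0,0],0.4],
  [[0.012,0,0.02],[0,0,0],0.4],
  [[0.005,0,0.02],[0,0,0],0.4],
  [[0,0,0],[0,0,0],0.4],
  [[0,0,0],[0,0,0],0.4],
  [[0,0,0],[0,0,0],0.4],
])

```text
t: 17.62
ee_pos: [422.2, 59.1, 127.3]
orientation: [2.212, 2.231, 0.001]
ft_force: [-0.2, 0.8, 0.6]
width: 52.6
```

```bash
python3 -c "
from h import *
go(428.4,66,13,90.5)"
```

```text
t17.6 at [422.2  59.1 127.3] ang 90.5 tilt [-0.     0.001 -1.   ] shift mm [  6.8   6.2 114.3] w 52.6 wz -0.0002
```

Emit:
carry_out([
  [[0.0068,0.0062,0.01],[0,0,0],0.4],
  [[0,0,0.02],[0,0,0],0.4],
  [[0,0,0.02],[0,0,0],0.4],
  [[0,0,0.02],[0,0,0],0.4],
  [[0,0,0.017],[0,0,0],0.4],
  [[0,0,0.012],[0,0,0],0.4],
  [[0,0,0.008],[0,0,0],0.4],
  [[0,0,0.005],[0,0,0],0.4],
  [[0,0,0.001],[0,0,0],0.4],
  [[0,0,0],[0,0,0],0.4],
  [[0,0,0],[0,0,0],0.7],
  [[0,0,0],[0,0,0],0.9],
])

```text
t: 18.62
ee_pos: [428.5, 66.3, 14.3]
orientation: [2.211, 2.231, 0.002]
ft_force: [-0.9, 0.2, 0.5]
width: 42.7
```

Emit:
carry_out([
  [[0,0,0],[0,0,0],1],
  [[0,0,0],[0,0,0],1],
  [[0,0,0],[0,0,0],1],
  [[0,0,0],[0,0,0],1],
])

```text
t: 18.95
ee_pos: [430.0, 66.5, 14.2]
orientation: [2.21, 2.229, 0.005]
ft_force: [6.1, -0.1, 2.9]
width: 29.6
```

```bash
python3 -c "
from h import *
go(434.6,-194.9,100,88)"
```

```text
t18.9 at [430.   66.5  14.2] ang 90.5 tilt [ 0.     0.004 -1.   ] shift mm [-261.4    2.6  -85.9] w 29.6 wz 0.0437
```

Emit:
carry_out([
  [[0,0,-0.005],[0,0,0],1],
  [[0,0,-0.01],[0,0,0],1],
  [[0,0,-0.02],[0,0,0],1],
  [[0,0,-0.025],[0,0,0],1],
  [[-0.005,0,-0.02],[0,0,0],1],
  [[-0.015,0,-0.015],[0,0,0],1],
  [[-0.025,0,-0.005],[0,0,0],1],
  [[-0.03,0,0],[0,0,0],1],
  [[-0.03,0,0],[0,0,0],1],
  [[-0.03,0.001,0],[0,0,0],1],
  [[-0.03,0.001,0],[0,0,0],1],
  [[-0.03,0.001,0],[0,0,0],1],
])

```text
t: 19.95
ee_pos: [430.8, -129.5, 113.7]
orientation: [-2.21, -2.23, 0.002]
ft_force: [1.2, -0.0, -3.9]
width: 29.1
```

Emit:
carry_out([
  [[-0.027,0,0],[0,0,0],1],
  [[-0.02,0,0],[0,0,0],1],
  [[-0.012,0,0],[0,0,0],1],
  [[-0.006,0,0],[0,0,0],1],
  [[0,0,0],[0,0,0.02],1],
  [[0,0,0],[0,0,0.024],1],
  [[0,0,0],[0,0,0],1],
  [[0,0,0],[0,0,0],1],
])

```text
t: 20.62
ee_pos: [433.0, -192.6, 113.5]
orientation: [-2.258, -2.183, 0.0]
ft_force: [0.3, -0.2, -4.7]
width: 29.5
```

```bash
python3 - <<'E'
from h import *
im=imaging.get_image("side"); crop(im,240,90,400,220,5,"s9")
go(435.6,-194.9,34.2,88)
print(readout.get_obs()["ft_force"])
E
```

```text
t20.7 at [ 433.1 -192.7  113.5] ang 88.1 tilt [ 0. -0. -1.] shift mm [-2.1  2.6 79.3] w 29.4 wz 0.0011
[ 0.1151372  -0.1450436  -4.93303161]
```

View pics/s9.png

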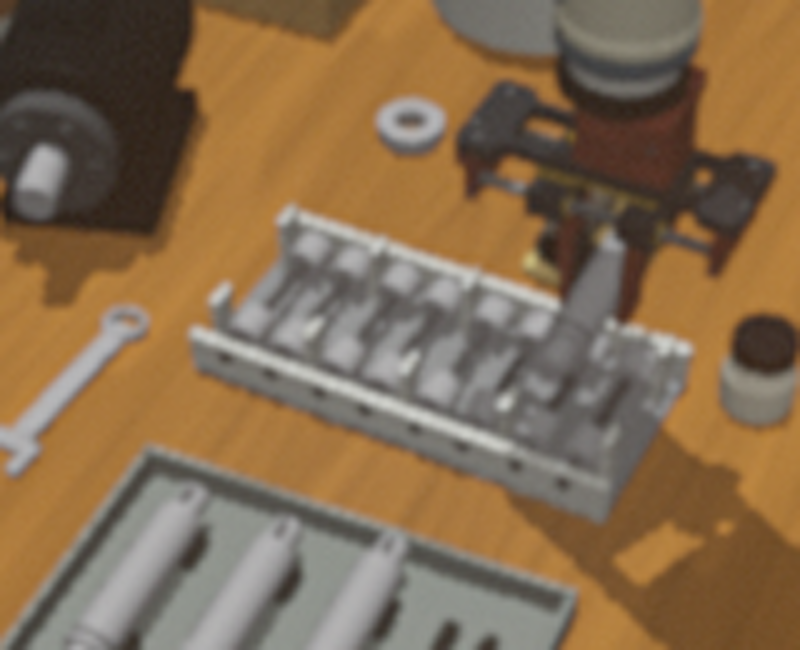

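Emit:
carry_out([
  [[-0.002,0.0025,0.01],[0,0,0],1],
  [[0,0,0.015],[0,0,0],1],
  [[0,0,0.015],[0,0,0],1],
  [[0,0,0.014],[0,0,0],1],
  [[0,0,0.01],[0,0,0],1],
  [[0,0,0.006],[0,0,0],1],
  [[0,0,0.004],[0,0,0],1],
  [[0,0,0.002],[0,0,0],1],
  [[0,0,0],[0,0,0],1],
  [[0,0,0.001],[0,0,0],1],
  [[0,0,0.001],[0,0,0],1],
  [[0,0,0],[0,0,0],1],
])

```text
t: 21.67
ee_pos: [435.9, -195.9, 35.9]
orientation: [2.26, 2.181, 0.0]
ft_force: [0.1, 0.5, -5.1]
width: 29.5
```

```bash
python3 - <<'E'
from h import *
go(435.6,-194.9,34.2,88)
print(readout.get_obs()["ft_force"])
E
```

```text
t21.7 at [ 435.9 -195.9   35.9] ang 88.0 tilt [-0.     0.001 -1.   ] shift mm [ 1.  -0.4  1.7] w 29.5 wz -0.0003
[ 0.14369796  0.54878324 -5.1356022 ]
```

Emit:
carry_out([
  [[0.001,0,0.0006],[0,0,0],1],
  [[0,0,0.0006],[0,0,0],1],
  [[0,0,0.0006],[0,0,0],1],
  [[0,0,0.0004],[0,0,0],1],
  [[0,0,0],[0,0,0],1],
])

```text
t: 22.08
ee_pos: [436.5, -194.9, 34.0]
orientation: [2.26, 2.18, 0.001]
ft_force: [0.8, 2.6, 3.2]
width: 29.4
```

Emit:
carry_out([
  [[0,0,0],[0,0,0],0.63],
  [[0,0,0],[0,0,0],0.58],
  [[0,0,0],[0,0,0],0.5],
  [[0,0,0],[0,0,0],0.4],
  [[0,0,0],[0,0,0],0.4],
  [[0,0,0],[0,0,0],0.4],
  [[0,0,-0.01],[0,0,0],0.4],
  [[0,0,-0.02],[0,0,0],0.4],
  [[0,0,-0.03],[0,0,0],0.4],
  [[0,0,-0.03],[0,0,0],0.4],
  [[0,0,-0.02],[0,0,0],0.4],
  [[0,0,0],[0,0,0],0.4],
])

```text
t: 23.08
ee_pos: [438.0, -195.9, 147.8]
orientation: [2.255, 2.177, 0.004]
ft_force: [0.9, -0.9, 0.7]
width: 52.7
```

```bash
python3 - <<'E'
from h import *
im=imaging.get_image("side"); crop(im,240,90,400,220,5,"s10")
im=imaging.get_image("top")
for x in shafts(im[:,:,::-1],279,132,344,232,28)[0]: print(x)
go(495.5,52,125,90.5)
E
```

```text
(array([494.3,  51.4,  28. ]), np.float64(90.8), np.float64(160.3))
(array([560.3,  67.8,  28. ]), np.float64(90.6), np.float64(158.9))
(array([626.3,  68.2,  28. ]), np.float64(90.3), np.float64(159.5))
t23.2 at [ 436.1 -195.   144.4] ang 88.0 tilt [-0.001  0.002 -1.   ] shift mm [249.   50.6  19.3] w 52.7 wz -0.0440
```

View pics/s10.png

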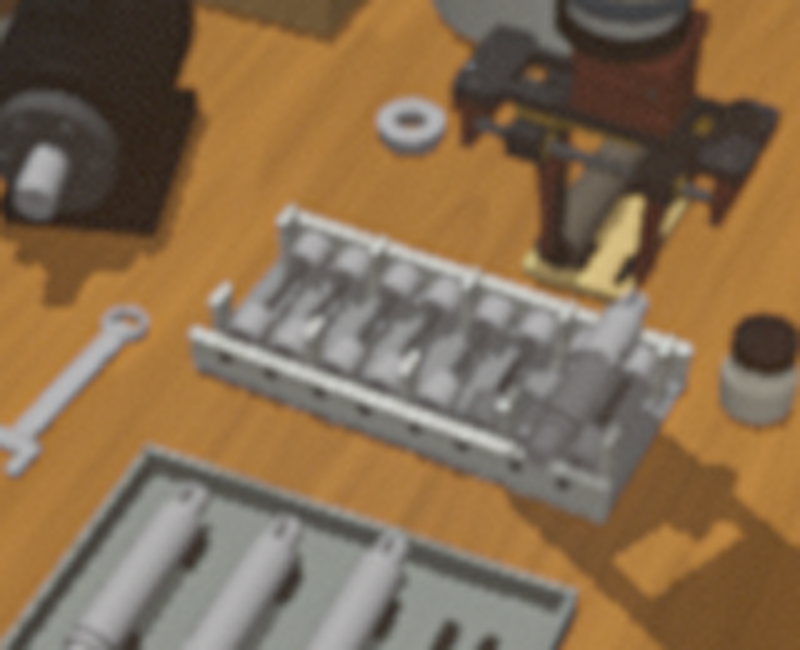

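Emit:
carry_out([
  [[0.015,0.003,0],[0,0,0],0.4],
  [[0.03,0.006,0],[0,0,0],0.4],
  [[0.035,0.007,0],[0,0,0],0.4],
  [[0.035,0.007,0],[0,0,0],0.4],
  [[0.035,0.007,0],[0,0,0],0.4],
  [[0.033,0.007,0],[0,0,0],0.4],
  [[0.03,0.006,0.005],[0,0,0],0.4],
  [[0.02,0.004,0.005],[0,0,0],0.4],
  [[0.012,0.003,0.005],[0,0,0],0.4],
  [[0.004,0.001,0.005],[0,0,-0.022],0.4],
  [[0,0,0],[0,0,-0.022],0.4],
  [[0,0,0],[0,0,0],0.4],
])

```text
t: 24.18
ee_pos: [494.5, 51.5, 122.5]
orientation: [-2.209, -2.232, 0.003]
ft_force: [0.5, -0.2, 0.3]
width: 53.0
```

```bash
python3 -c "
from h import *
go(495.8,52,14.2,90.5)"
```

```text
t24.2 at [494.5  51.5 122.5] ang 90.6 tilt [-0.    -0.002 -1.   ] shift mm [  0.5   1.5 108.3] w 53.0 wz 0.0019
```

Emit:
carry_out([
  [[0,0.001,0.01],[0,0,0],0.4],
  [[0,0,0.02],[0,0,0],0.4],
  [[0,0,0.02],[0,0,0],0.4],
  [[0,0,0.018],[0,0,0],0.4],
  [[0,0,0.015],[0,0,0],0.4],
  [[0,0,0.012],[0,0,0],0.4],
  [[0,0,0.008],[0,0,0],0.4],
  [[0,0,0.005],[0,0,0],0.4],
  [[0,0,0],[0,0,0],0.4],
  [[0,0,0],[0,0,0],0.4],
])

```text
t: 25.02
ee_pos: [496.5, 51.9, 15.4]
orientation: [2.212, 2.231, 0.0]
ft_force: [0.9, 0.2, 0.2]
width: 52.6
```

```bash
python3 -c "
from h import *
go(495.8,52,14.2,90.5)"
```

```text
t25.0 at [496.5  51.9  15.4] ang 90.5 tilt [-0.  0. -1.] shift mm [ 0.1 -0.7  1.2] w 52.6 wz -0.0005
```

Emit:
carry_out([
  [[0,0,0.0012],[0,0,0],0.6],
  [[0,0,0],[0,0,0],0.8],
  [[0,0,0],[0,0,0],1],
  [[0,0,0],[0,0,0],1],
  [[0,0,0],[0,0,0],1],
  [[0,0,0],[0,0,0],1],
  [[0,0,0],[0,0,0],1],
])

```text
t: 25.6
ee_pos: [496.3, 52.3, 14.5]
orientation: [-2.211, -2.231, 0.0]
ft_force: [-2.8, -0.2, 5.7]
width: 29.3
```

```bash
python3 -c "
from h import *
go(508.4,-197.9,115,88)"
```

```text
t25.6 at [496.3  52.3  14.5] ang 90.5 tilt [ 0. -0. -1.] shift mm [-250.3    9.9 -100.5] w 29.3 wz 0.0439
```

Emit:
carry_out([
  [[0,0,-0.005],[0,0,0],1],
  [[0,0,-0.01],[0,0,0],1],
  [[0,0,-0.02],[0,0,0],1],
  [[0,0,-0.025],[0,0,0],1],
  [[-0.005,0,-0.02],[0,0,0],1],
  [[-0.015,0,-0.015],[0,0,0],1],
  [[-0.025,0.001,-0.005],[0,0,0],1],
  [[-0.03,0.002,0],[0,0,0],1],
  [[-0.03,0.002,0],[0,0,0],1],
  [[-0.03,0.002,0],[0,0,0],1],
  [[-0.03,0.002,0],[0,0,0],1],
  [[-0.03,0.001,0],[0,0,0],1],
])

```text
t: 26.6
ee_pos: [507.7, -144.0, 114.5]
orientation: [-2.211, -2.231, 0.0]
ft_force: [0.5, -0.3, -6.5]
width: 29.5
```

Emit:
carry_out([
  [[-0.024,0,0],[0,0,0],1],
  [[-0.017,0,0],[0,0,0],1],
  [[-0.01,0,0],[0,0,0],1],
  [[-0.004,0,0],[0,0,0],1],
  [[0,0,0],[0,0,0.02],1],
  [[0,0,0],[0,0,0.024],1],
  [[0,0,0],[0,0,0],1],
  [[0,0,0],[0,0,0],1],
])

```text
t: 27.27
ee_pos: [508.6, -196.6, 114.1]
orientation: [-2.259, -2.183, 0.0]
ft_force: [-0.4, -0.1, -6.0]
width: 29.6
```

```bash
python3 - <<'E'
from h import *
im=imaging.get_image("side"); crop(im,240,90,400,220,5,"s11")
go(508,-197.7,34.5,88)
print(readout.get_obs()["ft_force"])
E
```

```text
t27.3 at [ 508.6 -196.7  114.2] ang 88.1 tilt [ 0. -0. -1.] shift mm [-1.1 -0.5 79.7] w 29.6 wz 0.0010
[ 0.18222586  0.16794559 -6.51581854]
```

View pics/s11.png

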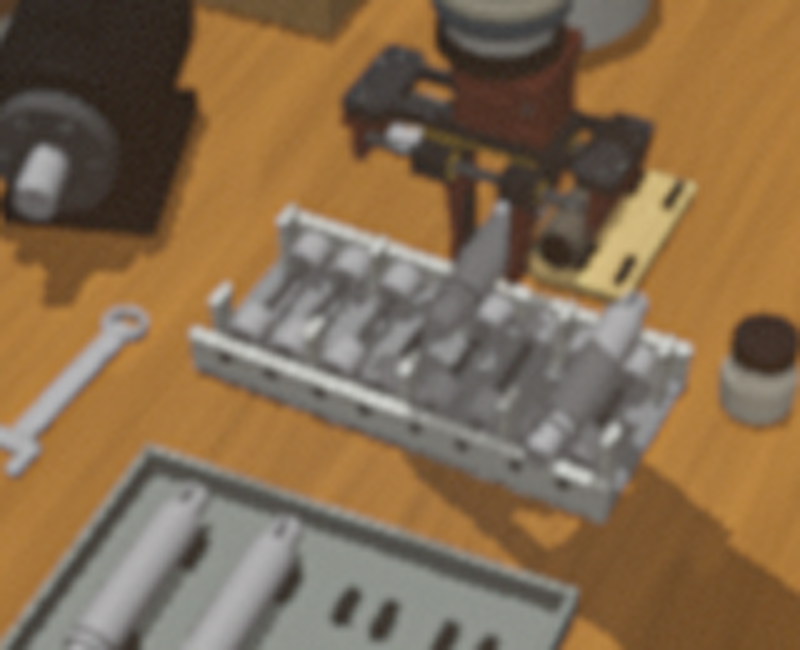

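Emit:
carry_out([
  [[-0.0005,0,0.01],[0,0,0],1],
  [[0,0,0.015],[0,0,0],1],
  [[0,0,0.015],[0,0,0],1],
  [[0,0,0.014],[0,0,0],1],
  [[0,0,0.01],[0,0,0],1],
  [[0,0,0.006],[0,0,0],1],
  [[0,0,0.004],[0,0,0],1],
  [[0,0,0.002],[0,0,0],1],
  [[0,0,0],[0,0,0],1],
  [[0,0,0.001],[0,0,0],1],
  [[0,0,0.001],[0,0,0],1],
  [[0,0,0],[0,0,0],1],
])

```text
t: 28.32
ee_pos: [508.9, -198.3, 36.5]
orientation: [2.26, 2.181, 0.001]
ft_force: [-0.7, 1.3, -6.0]
width: 29.3
```

Emit:
carry_out([
  [[0,0,0.0006],[0,0,0],1],
  [[0,0,0.0006],[0,0,0],1],
  [[0,0,0.0006],[0,0,0],1],
  [[0,0,0],[0,0,0],1],
])

```text
t: 28.65
ee_pos: [508.7, -198.2, 34.6]
orientation: [2.26, 2.182, 0.0]
ft_force: [0.2, 0.1, -3.0]
width: 29.7
```

Emit:
carry_out([
  [[0,0,0.0006],[0,0,0],1],
  [[0,0,0.0004],[0,0,0],1],
  [[0,0,0],[0,0,0],1],
])

```text
t: 28.9
ee_pos: [508.7, -198.2, 34.4]
orientation: [2.26, 2.182, 0.0]
ft_force: [-3.4, 2.7, 7.2]
width: 29.6
```

Emit:
carry_out([
  [[0,0,-0.0004],[0,0,0],0.63],
  [[0,0,0],[0,0,0],0.58],
  [[0,0,0],[0,0,0],0.5],
  [[0,0,0],[0,0,0],0.4],
  [[0,0,0],[0,0,0],0.4],
  [[0,0,0],[0,0,0],0.4],
  [[0,0,-0.01],[0,0,0],0.4],
  [[0,0,-0.02],[0,0,0],0.4],
  [[0,0,-0.03],[0,0,0],0.4],
  [[0,0,-0.03],[0,0,0],0.4],
  [[0,0,-0.015],[0,0,0],0.4],
  [[0,0,0],[0,0,0],0.4],
])

```text
t: 29.9
ee_pos: [511.0, -199.1, 143.0]
orientation: [2.255, 2.178, 0.004]
ft_force: [1.1, -0.9, -0.3]
width: 52.5
```

```bash
python3 - <<'E'
from h import *
im=imaging.get_image("side"); crop(im,240,90,400,220,5,"s12")
im=imaging.get_image("top")
for x in shafts(im[:,:,::-1],279,132,344,232,28)[0]: print(x)
go(561.8,67.5,120,90.5)
E
```

```text
(array([561. ,  53.2,  28. ]), np.float64(90.9), np.float64(130.0))
(array([626.4,  67.5,  28. ]), np.float64(90.8), np.float64(159.6))
t30.0 at [ 508.8 -198.2  139.5] ang 88.0 tilt [-0.001  0.002 -1.   ] shift mm [267.4  43.6  19.4] w 52.8 wz -0.0438
```

View pics/s12.png

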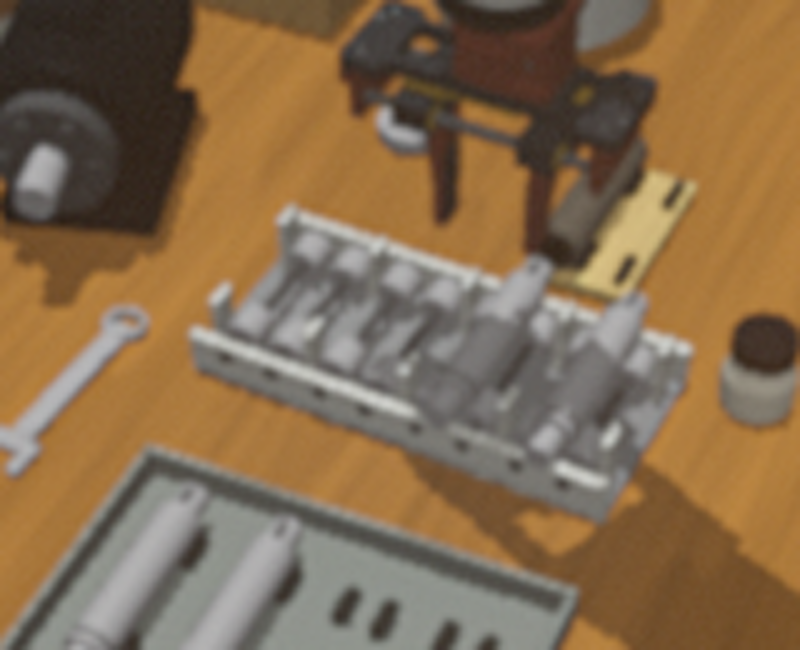

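Emit:
carry_out([
  [[0.015,0.0025,0],[0,0,0],0.4],
  [[0.03,0.005,0],[0,0,0],0.4],
  [[0.036,0.006,0],[0,0,0],0.4],
  [[0.036,0.006,0],[0,0,0],0.4],
  [[0.036,0.006,0],[0,0,0],0.4],
  [[0.036,0.006,0],[0,0,0],0.4],
  [[0.034,0.005,0.005],[0,0,0],0.4],
  [[0.025,0.004,0.005],[0,0,0],0.4],
  [[0.014,0.002,0.005],[0,0,0],0.4],
  [[0.005,0.001,0.005],[0,0,-0.022],0.4],
  [[0,0,0],[0,0,-0.022],0.4],
  [[0,0,0],[0,0,0],0.4],
])

```text
t: 31.0
ee_pos: [560.6, 66.2, 117.7]
orientation: [-2.209, -2.232, 0.003]
ft_force: [-0.2, 0.5, -0.5]
width: 52.7
```

```bash
python3 -c "
from h import *
go(562,67.5,14.5,90.5)"
```

```text
t31.0 at [560.6  66.2 117.7] ang 90.6 tilt [-0.    -0.002 -1.   ] shift mm [  1.3   1.7 103.2] w 52.7 wz 0.0019
```

Emit:
carry_out([
  [[0.0005,0.0005,0.01],[0,0,0],0.4],
  [[0,0,0.02],[0,0,0],0.4],
  [[0,0,0.02],[0,0,0],0.4],
  [[0,0,0.018],[0,0,0],0.4],
  [[0,0,0.013],[0,0,0],0.4],
  [[0,0,0.01],[0,0,0],0.4],
  [[0,0,0.007],[0,0,0],0.4],
  [[0,0,0.004],[0,0,0],0.4],
  [[0,0,0],[0,0,0],0.4],
  [[0,0,0],[0,0,0],0.4],
])

```text
t: 31.83
ee_pos: [562.3, 67.6, 17.1]
orientation: [2.212, 2.231, 0.001]
ft_force: [0.1, -0.3, 0.2]
width: 52.5
```

```bash
python3 -c "
from h import *
go(562,67.5,14.5,90.5)"
```

```text
t31.8 at [562.3  67.6  17.1] ang 90.5 tilt [ 0.     0.001 -1.   ] shift mm [-0.1 -0.3  2.6] w 52.5 wz -0.0000
```

Emit:
carry_out([
  [[0,0,0.0026],[0,0,0],0.6],
  [[0,0,0],[0,0,0],0.8],
  [[0,0,0],[0,0,0],1],
  [[0,0,0],[0,0,0],1],
  [[0,0,0],[0,0,0],1],
  [[0,0,0],[0,0,0],1],
  [[0,0,0],[0,0,0],1],
])

```text
t: 32.42
ee_pos: [562.1, 67.7, 14.5]
orientation: [2.211, 2.231, 0.0]
ft_force: [-1.1, 0.7, 4.3]
width: 29.2
```

```bash
python3 -c "
from h import *
go(580.2,-200.6,115,88)"
```

```text
t32.4 at [562.1  67.7  14.5] ang 90.5 tilt [ 0.  0. -1.] shift mm [-268.5   15.8 -100.5] w 29.2 wz 0.0438
```

Emit:
carry_out([
  [[0,0,-0.005],[0,0,0],1],
  [[0,0,-0.01],[0,0,0],1],
  [[0,0,-0.02],[0,0,0],1],
  [[0,0,-0.025],[0,0,0],1],
  [[-0.005,0,-0.02],[0,0,0],1],
  [[-0.015,0.001,-0.015],[0,0,0],1],
  [[-0.025,0.002,-0.005],[0,0,0],1],
  [[-0.032,0.003,0],[0,0,0],1],
  [[-0.032,0.003,0],[0,0,0],1],
  [[-0.032,0.003,0],[0,0,0],1],
  [[-0.032,0.002,0],[0,0,0],1],
  [[-0.032,0.001,0],[0,0,0],1],
])

```text
t: 33.42
ee_pos: [578.4, -138.7, 114.5]
orientation: [-2.211, -2.231, 0.0]
ft_force: [1.3, 1.3, -4.4]
width: 29.6
```

Emit:
carry_out([
  [[-0.028,0.001,0],[0,0,0],1],
  [[-0.02,0,0],[0,0,0],1],
  [[-0.011,0,0],[0,0,0],1],
  [[-0.004,0,0],[0,0,0],1],
  [[0,0,0],[0,0,0.02],1],
  [[0,0,0],[0,0,0.024],1],
  [[0,0,0],[0,0,0],1],
  [[0,0,0],[0,0,0],1],
])

```text
t: 34.08
ee_pos: [580.3, -198.9, 114.2]
orientation: [-2.258, -2.183, 0.0]
ft_force: [-0.2, -0.4, -5.2]
width: 29.3
```

```bash
python3 - <<'E'
from h import *
im=imaging.get_image("side"); crop(im,240,90,400,220,5,"s13")
go(580,-200.6,34.5,88)
print(readout.get_obs()["ft_force"])
E
```

```text
t34.1 at [ 580.4 -199.1  114.2] ang 88.1 tilt [ 0. -0. -1.] shift mm [-1.6 -0.3 79.7] w 29.3 wz 0.0011
[-0.88285105  0.41393845 -4.96509018]
```

View pics/s13.png

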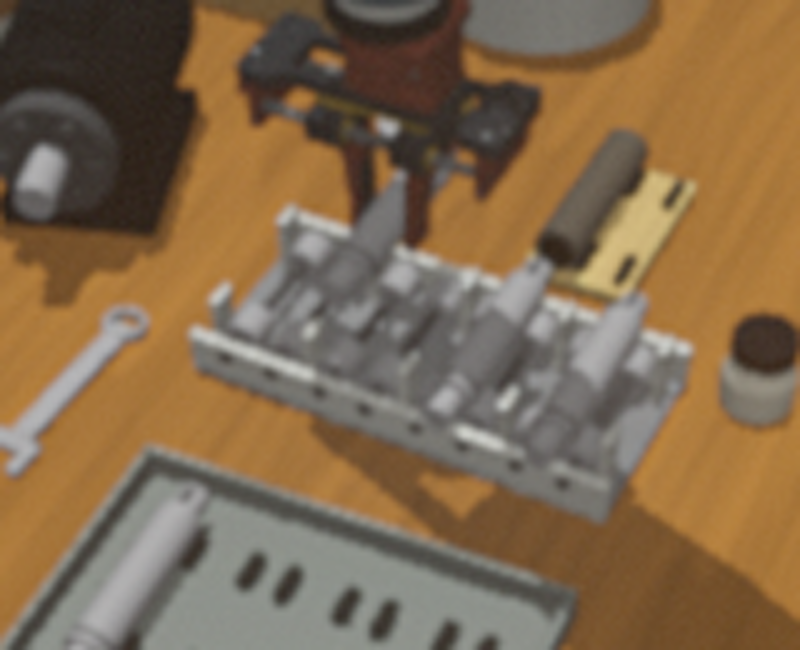

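Emit:
carry_out([
  [[-0.0005,-0.0005,0.01],[0,0,0],1],
  [[0,0,0.015],[0,0,0],1],
  [[0,0,0.015],[0,0,0],1],
  [[0,0,0.014],[0,0,0],1],
  [[0,0,0.01],[0,0,0],1],
  [[0,0,0.006],[0,0,0],1],
  [[0,0,0.004],[0,0,0],1],
  [[0,0,0.002],[0,0,0],1],
  [[0,0,0],[0,0,0],1],
  [[0,0,0.001],[0,0,0],1],
  [[0,0,0.001],[0,0,0],1],
  [[0,0,0],[0,0,0],1],
])

```text
t: 35.13
ee_pos: [580.1, -200.8, 36.5]
orientation: [2.26, 2.181, 0.001]
ft_force: [0.6, 0.1, -4.7]
width: 29.4
```

Emit:
carry_out([
  [[0,0,0.0006],[0,0,0],1],
  [[0,0,0.0006],[0,0,0],1],
  [[0,0,0.0006],[0,0,0],1],
  [[0,0,0.0004],[0,0,0],1],
  [[0,0,0],[0,0,0],1],
])

```text
t: 35.55
ee_pos: [580.4, -200.8, 34.5]
orientation: [2.26, 2.181, 0.001]
ft_force: [0.0, -0.4, -0.5]
width: 29.7
```

Emit:
carry_out([
  [[0,0,0.0004],[0,0,0],1],
  [[0,0,0],[0,0,0],1],
])

```text
t: 35.72
ee_pos: [580.5, -200.8, 34.3]
orientation: [2.26, 2.181, 0.001]
ft_force: [0.1, 1.0, 3.5]
width: 29.3
```

Emit:
carry_out([
  [[0,0,0],[0,0,0],0.63],
  [[0,0,0],[0,0,0],0.58],
  [[0,0,0],[0,0,0],0.5],
  [[0,0,0],[0,0,0],0.4],
  [[0,0,0],[0,0,0],0.4],
  [[0,0,0],[0,0,0],0.4],
  [[0,0,-0.01],[0,0,0],0.4],
  [[0,0,-0.02],[0,0,0],0.4],
  [[0,0,-0.03],[0,0,0],0.4],
  [[0,0,-0.03],[0,0,0],0.4],
  [[0,0,-0.015],[0,0,0],0.4],
  [[0,0,0],[0,0,0],0.4],
])

```text
t: 36.72
ee_pos: [582.3, -201.6, 143.3]
orientation: [2.255, 2.177, 0.005]
ft_force: [0.7, -1.1, -0.8]
width: 52.9
```

```bash
python3 - <<'E'
from h import *
im=imaging.get_image("side"); crop(im,240,90,400,220,5,"s14")
im=imaging.get_image("top"); crop(im,265,115,495,240,3,"t14")
for x in shafts(im[:,:,::-1],279,132,344,232,28)[0]: print(x)
go(628,68,120,90.5)
E
```

```text
(array([626.8,  67.9,  28. ]), np.float64(90.8), np.float64(158.9))
t36.8 at [ 580.  -200.7  139.4] ang 88.0 tilt [-0.001  0.001 -1.   ] shift mm [270.3  38.5  19.3] w 53.0 wz -0.0439
```

View pics/s14.png

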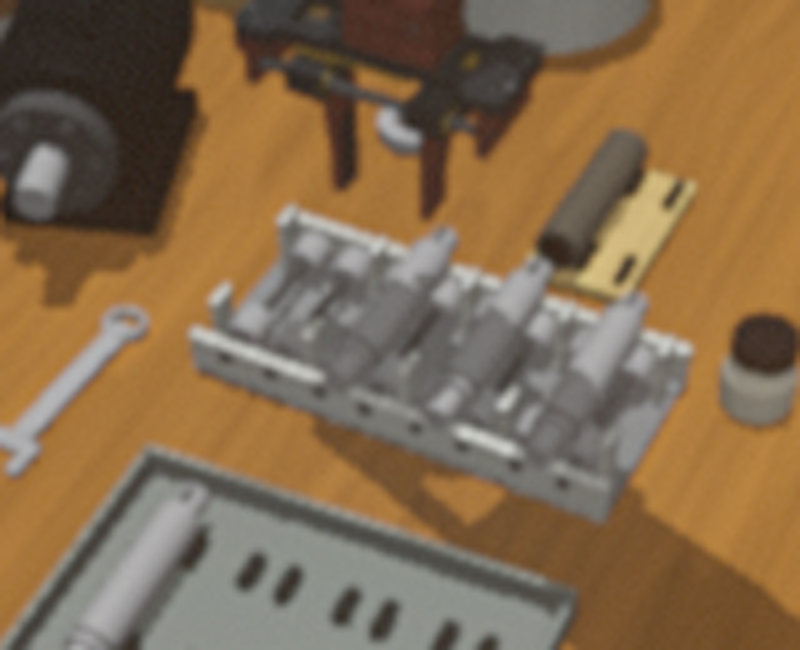

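View pics/t14.png

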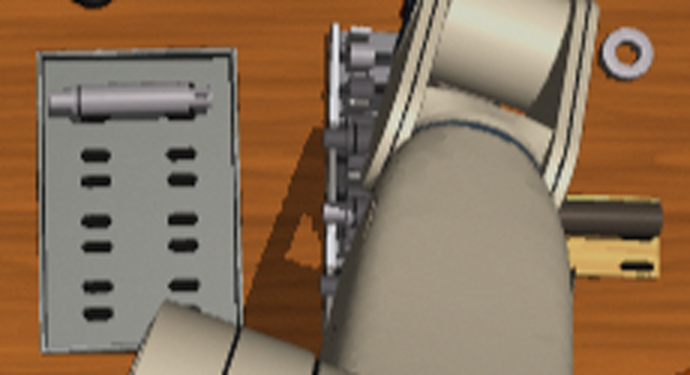

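Three shafts are in the bed. One shaft is left in the tray, at world (627,68).

Emit:
carry_out([
  [[0.015,0.002,0],[0,0,0],0.4],
  [[0.03,0.004,0],[0,0,0],0.4],
  [[0.036,0.005,0],[0,0,0],0.4],
  [[0.036,0.005,0],[0,0,0],0.4],
  [[0.036,0.005,0],[0,0,0],0.4],
  [[0.036,0.005,0],[0,0,0],0.4],
  [[0.036,0.005,0.005],[0,0,0],0.4],
  [[0.026,0.004,0.005],[0,0,0],0.4],
  [[0.014,0.002,0.005],[0,0,0],0.4],
  [[0.005,0.001,0.005],[0,0,-0.022],0.4],
  [[0,0,0],[0,0,-0.022],0.4],
  [[0,0,0],[0,0,0],0.4],
])

```text
t: 37.82
ee_pos: [626.4, 67.0, 117.5]
orientation: [-2.209, -2.232, 0.003]
ft_force: [-0.8, -1.1, -0.1]
width: 52.7
```

Emit:
carry_out([
  [[0,0,0.01],[0,0,0],0.4],
  [[0,0,0.02],[0,0,0],0.4],
  [[0,0,0.02],[0,0,0],0.4],
  [[0,0,0.015],[0,0,0],0.4],
  [[0,0,0.01],[0,0,0],0.4],
  [[0,0,0.005],[0,0,0],0.4],
  [[0,0,0],[0,0,0],0.4],
  [[0,0,0],[0,0,0],0.4],
])

```text
t: 38.48
ee_pos: [627.6, 67.3, 38.8]
orientation: [2.212, 2.23, 0.0]
ft_force: [-1.0, 0.2, -0.6]
width: 52.7
```

```bash
python3 -c "
from h import *
go(628.2,68,14.5,90.5)"
```

```text
t38.5 at [627.6  67.3  38.8] ang 90.5 tilt [ 0.  0. -1.] shift mm [ 0.7  0.6 24.3] w 52.7 wz -0.0007
```

Emit:
carry_out([
  [[0.0007,0.0006,0.01],[0,0,0],0.4],
  [[0,0,0.008],[0,0,0],0.4],
  [[0,0,0.005],[0,0,0],0.4],
  [[0,0,0.0013],[0,0,0],0.4],
  [[0,0,0],[0,0,0],0.6],
  [[0,0,0],[0,0,0],0.8],
  [[0,0,0],[0,0,0],1],
  [[0,0,0],[0,0,0],1],
  [[0,0,0],[0,0,0],1],
  [[0,0,0],[0,0,0],1],
  [[0,0,0],[0,0,0],1],
])

```text
t: 39.4
ee_pos: [628.1, 68.6, 14.6]
orientation: [2.211, 2.231, 0.001]
ft_force: [-0.1, -0.1, 2.3]
width: 29.2
```

```bash
python3 -c "
from h import *
go(652.4,-203.4,115,88)"
```

```text
t39.4 at [628.1  68.6  14.6] ang 90.5 tilt [ 0.     0.001 -1.   ] shift mm [-272.2   21.9 -100.4] w 29.2 wz 0.0438
```

Emit:
carry_out([
  [[0,0,-0.005],[0,0,0],1],
  [[0,0,-0.01],[0,0,0],1],
  [[0,0,-0.02],[0,0,0],1],
  [[0,0,-0.025],[0,0,0],1],
  [[-0.005,0,-0.02],[0,0,0],1],
  [[-0.015,0.002,-0.015],[0,0,0],1],
  [[-0.025,0.003,-0.005],[0,0,0],1],
  [[-0.032,0.004,0],[0,0,0],1],
  [[-0.032,0.004,0],[0,0,0],1],
  [[-0.032,0.003,0],[0,0,0],1],
  [[-0.032,0.003,0],[0,0,0],1],
  [[-0.032,0.002,0],[0,0,0],1],
])

```text
t: 40.4
ee_pos: [650.0, -137.6, 114.3]
orientation: [-2.211, -2.231, 0.001]
ft_force: [0.1, 0.2, -7.7]
width: 29.1
```

Emit:
carry_out([
  [[-0.03,0.001,0],[0,0,0],1],
  [[-0.021,0,0],[0,0,0],1],
  [[-0.012,0,0],[0,0,0],1],
  [[-0.005,0,0],[0,0,0],1],
  [[0,0,0],[0,0,0.02],1],
  [[0,0,0],[0,0,0.024],1],
  [[0,0,0],[0,0,0],1],
  [[0,0,0],[0,0,0],1],
])

```text
t: 41.07
ee_pos: [652.3, -202.7, 114.2]
orientation: [-2.258, -2.183, 0.0]
ft_force: [-0.8, 0.8, -7.5]
width: 29.7
```

```bash
python3 - <<'E'
from h import *
im=imaging.get_image("side"); crop(im,240,90,400,220,5,"s15")
go(652.2,-203.4,34.5,88)
print(readout.get_obs()["ft_force"])
E
```

```text
t41.1 at [ 652.4 -202.9  114.3] ang 88.1 tilt [ 0. -0. -1.] shift mm [-0.5 -0.1 79.8] w 29.3 wz 0.0013
[ 0.26939576  0.07072158 -7.22820598]
```

View pics/s15.png

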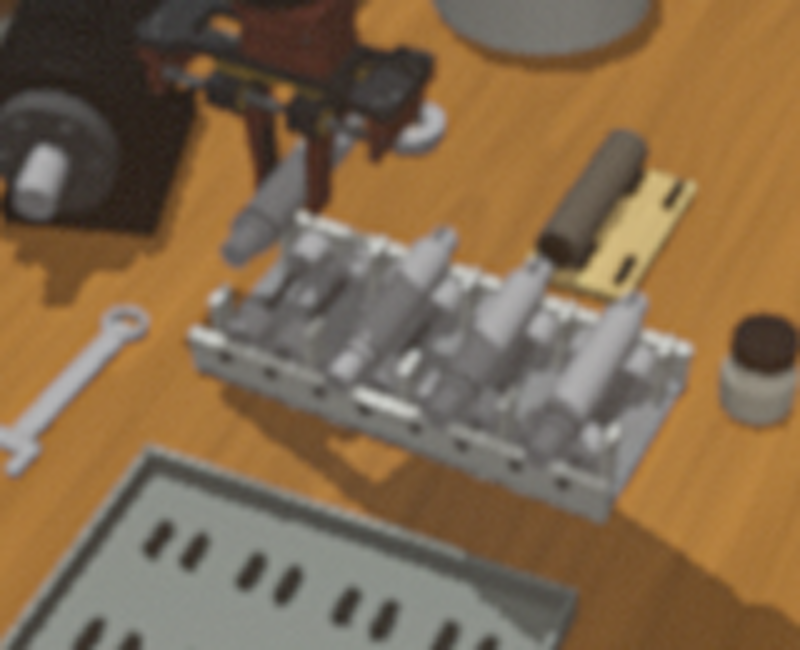

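```bash
python3 - <<'E'
from h import *
for u,v in [(395,75),(405,95),(430,88),(467,75)]:
  print([np.round(plane("top",u,v,z)[:2]) for z in (0,60,120)])
E
```

```text
[array([ 858., -201.]), array([ 836., -191.]), array([ 814., -182.])]
[array([ 794., -230.]), array([ 775., -219.]), array([ 756., -209.])]
[array([ 816., -307.]), array([ 796., -294.]), array([ 775., -280.])]
[array([ 856., -422.]), array([ 834., -404.]), array([ 812., -386.])]
```

Emit:
carry_out([
  [[0,0,0.01],[0,0,0],1],
  [[0,0,0.015],[0,0,0],1],
  [[0,0,0.015],[0,0,0],1],
  [[0,0,0.014],[0,0,0],1],
  [[0,0,0.01],[0,0,0],1],
  [[0,0,0.006],[0,0,0],1],
  [[0,0,0.004],[0,0,0],1],
  [[0,0,0.002],[0,0,0],1],
  [[0,0,0],[0,0,0],1],
  [[0,0,0.001],[0,0,0],1],
  [[0,0,0.001],[0,0,0],1],
  [[0,0,0],[0,0,0],1],
])

```text
t: 42.12
ee_pos: [652.6, -204.4, 36.8]
orientation: [2.26, 2.181, 0.001]
ft_force: [0.3, -0.6, -7.1]
width: 28.7
```

Emit:
carry_out([
  [[0,0,0.0006],[0,0,0],1],
  [[0,0,0.0006],[0,0,0],1],
  [[0,0,0.0006],[0,0,0],1],
  [[0,0,0.0006],[0,0,0],1],
  [[0,0,0],[0,0,0],1],
])

```text
t: 42.53
ee_pos: [652.6, -204.3, 34.5]
orientation: [2.26, 2.181, 0.001]
ft_force: [-1.0, 1.1, -1.9]
width: 29.3
```

Emit:
carry_out([
  [[0.0005,0,0.0005],[0,0,0],1],
  [[0,0,0],[0,0,0],1],
])

```text
t: 42.7
ee_pos: [652.6, -204.2, 34.4]
orientation: [2.259, 2.181, 0.0]
ft_force: [-4.7, -1.3, 5.1]
width: 29.6
```

Emit:
carry_out([
  [[0,0,0],[0,0,0],0.63],
  [[0,0,0],[0,0,0],0.58],
  [[0,0,0],[0,0,0],0.5],
  [[0,0,0],[0,0,0],0.4],
  [[0,0,0],[0,0,0],0.4],
  [[0,0,0],[0,0,0],0.4],
  [[0,0,-0.01],[0,0,0],0.4],
  [[0,0,-0.02],[0,0,0],0.4],
  [[0,0,-0.03],[0,0,0],0.4],
  [[0,0,-0.03],[0,0,0],0.4],
  [[0,0,-0.03],[0,0,0],0.4],
  [[0,0,-0.03],[0,0,0],0.4],
])

```text
t: 43.7
ee_pos: [652.2, -203.7, 185.6]
orientation: [2.26, 2.182, 0.0]
ft_force: [0.1, -0.2, 0.1]
width: 52.6
```

```bash
python3 -c "
from h import *
go(530,150,190)"
```

```text
t43.7 at [ 652.2 -203.7  185.6] ang 88.0 tilt [-0.  0. -1.] shift mm [ 349.2 -134.6   -4.5] w 52.6
```

Emit:
carry_out([
  [[0.015,-0.005,0],[0,0,0],0.4],
  [[0.03,-0.011,0],[0,0,0],0.4],
  [[0.034,-0.013,0],[0,0,0],0.4],
  [[0.034,-0.013,0],[0,0,0],0.4],
  [[0.034,-0.013,0],[0,0,0],0.4],
  [[0.034,-0.013,0],[0,0,0],0.4],
  [[0.034,-0.013,0],[0,0,0],0.4],
  [[0.034,-0.013,0],[0,0,0],0.4],
  [[0.034,-0.013,0],[0,0,0],0.4],
  [[0.034,-0.013,0],[0,0,0],0.6],
  [[0.02,-0.01,0],[0,0,0],0.8],
  [[0.01,-0.005,0],[0,0,0],1],
])

```text
t: 44.7
ee_pos: [528.2, 150.3, 183.7]
orientation: [-2.257, -2.185, -0.0]
ft_force: [-0.0, -0.1, -0.1]
width: 35.8
```

```bash
python3 - <<'E'
from h import *
im=imaging.get_image("side"); crop(im,220,80,420,230,4,"s16")
im=imaging.get_image("top"); crop(im,265,115,495,240,3,"t16")
im2=imaging.get_image("top")
for i in (im,im2):
  print([x for x in shafts(i[:,:,::-1],366,118,432,233,48)[0]])
go(548.3,270.5,110)
E
```

```text
[(array([ 535.7, -199.9,   48. ]), np.float64(178.0), np.float64(298.7))]
[(array([ 535.7, -199.9,   48. ]), np.float64(177.5), np.float64(298.6))]
t44.9 at [529.6 147.9 183.7] ang 88.1 tilt [-0.     0.001 -1.   ] shift mm [123.1  14.5  73.6] w 24.2
```

View pics/s16.png

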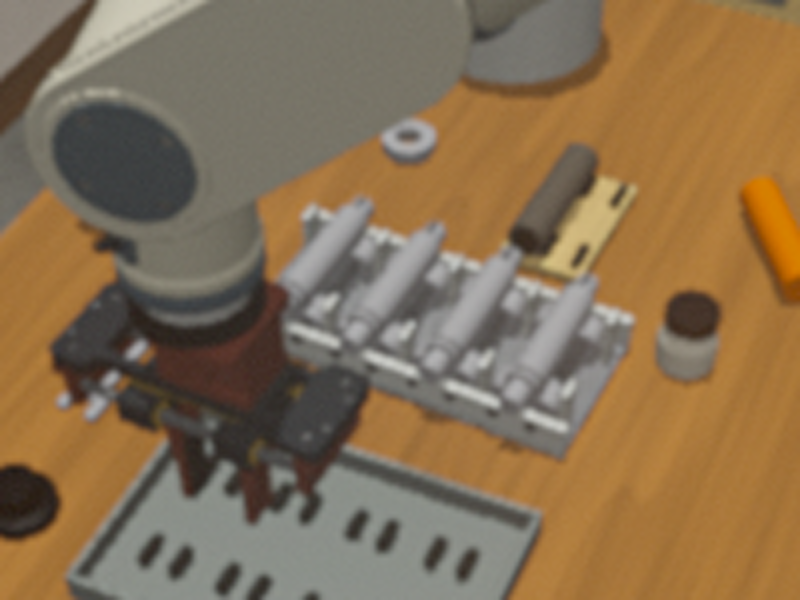

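View pics/t16.png

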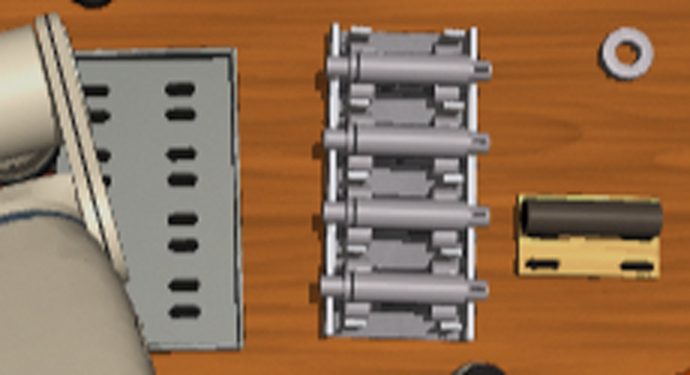

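```bash
python3 - <<'E'
from h import *
A=lambda x,y,z: plane("top",*uc(x,y,265,115,3),z)
for a,b in [((327,68),(491,71)),((326,140),(489,143)),((323,212),(489,216)),((320,285),(487,291))]: print(line(A(*a,48),A(*b,48)))
print("sleeve",line(A(521,216,32),A(661,219,32)), line(A(521,216,20),A(661,219,20)))
E
```

```text
(array([ 649.3, -206.4,   48. ]), np.float64(-91.5), np.float64(160.7))
(array([ 577.7, -203.2,   48. ]), np.float64(-91.5), np.float64(158.8))
(array([ 506.4, -200. ,   48. ]), np.float64(-91.8), np.float64(160.9))
(array([ 434.4, -195.8,   48. ]), np.float64(-92.5), np.float64(161.0))
sleeve (array([ 503.8, -383.6,   32. ]), np.float64(-91.7), np.float64(136.9)) (array([ 505.3, -387. ,   20. ]), np.float64(-91.7), np.float64(138.0))
```

```bash
python3 - <<'E'
from h import *
im=imaging.get_image("top"); crop(im,366,118,432,168,10,"z1"); crop(im,366,180,432,230,10,"z2"); cv2.imwrite("pics/top17.png",im[:,:,::-1])
E
```

```text
(no output)
```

View pics/z1.png

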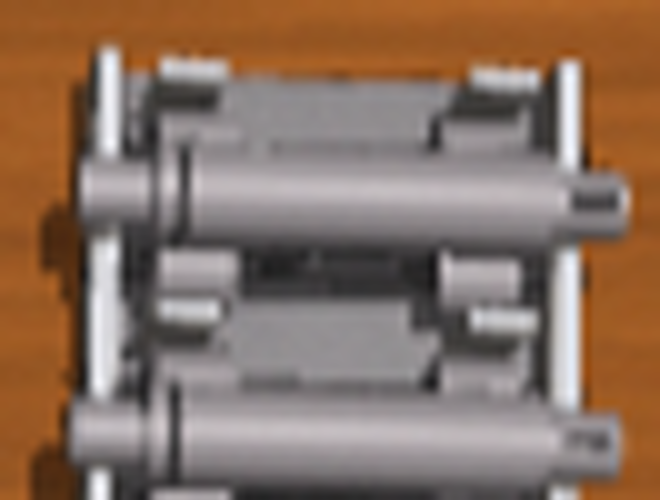

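View pics/z2.png

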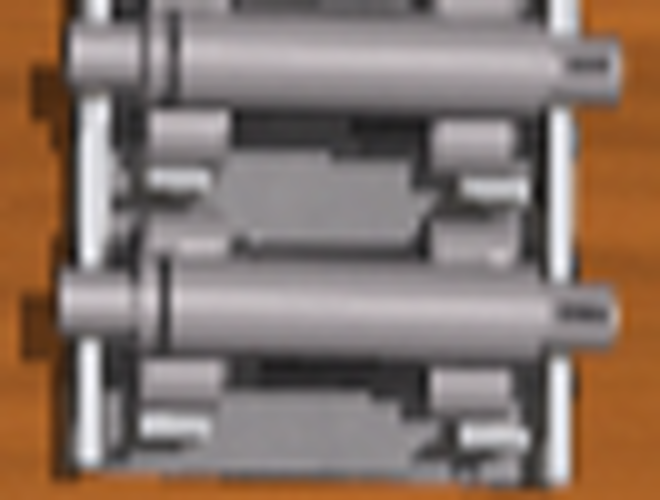

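```bash
python3 - <<'E'
from h import *
Z=lambda x,y,z,o: plane("top",*uc(x,y,366,o,10),z)
px=[1.0007,542.66];py=[-.039,-199.08]
for l,r,o,q in [((79,188),(628,204),118,108),((70,430),(620,444),118,36),((68,52),(620,70),180,-36),((59,298),(615,318),180,-108)]:
    a=Z(*l,38,o);b=Z(*r,58,o); m=(a+b)/2; print(np.round(m,1),round(np.linalg.norm((a-b)[:2]),1),"station",round(px[0]*q+px[1],1),round(py[0]*q+py[1],1))
for l,r,o in [((195,70),(505,80),118),((190,310),(503,321),118),((180,182),(495,190),180),((173,426),(493,437),180)]:
    print("div",np.round((Z(*l,54,o)+Z(*r,54,o))/2,1))
E
```

```text
[ 651.4 -205.6   48. ] 158.4 station 650.7 -203.3
[ 579.5 -201.3   48. ] 157.8 station 578.7 -200.5
[ 507.4 -199.3   48. ] 157.5 station 506.6 -197.7
[ 435.3 -195.5   48. ] 157.8 station 434.6 -194.9
div [ 686.2 -205.    54. ]
div [ 614.3 -202.3   54. ]
div [ 470.1 -196.2   54. ]
div [ 399.1 -193.2   54. ]
```

Emit:
carry_out([
  [[0.01,0.002,0],[0,0,0],1],
  [[0.02,0.003,0],[0,0,0],1],
  [[0.025,0.003,0],[0,0,0],1],
  [[0.025,0.003,0],[0,0,0],1],
  [[0.02,0.002,0.01],[0,0,0],1],
  [[0.013,0.002,0.015],[0,0,0],1],
  [[0.007,0.001,0.015],[0,0,0],1],
  [[0.002,0,0.015],[0,0,0],1],
  [[0,0,0.01],[0,0,0],1],
  [[0,0,0],[0,0,0],1],
  [[0,0,0],[0,0,0],1],
  [[0,0,0],[0,0,0],1],
])

```text
t: 45.9
ee_pos: [550.7, 268.7, 119.0]
orientation: [2.261, 2.181, 0.001]
ft_force: [-0.7, 0.7, 0.0]
width: 0.5
```

```bash
python3 - <<'E'
from h import *
im=imaging.get_image("side"); crop(im,160,190,320,320,5,"s18")
go(549,270,75);print(proj("side",(549,270,68)))
E
```

```text
t46.0 at [550.7 268.9 119.3] ang 87.9 tilt [ 0.001  0.001 -1.   ] shift mm [ 1.  -1.8 44.3] w 0.7 
[251.01620644 262.20848538]
```

View pics/s18.png

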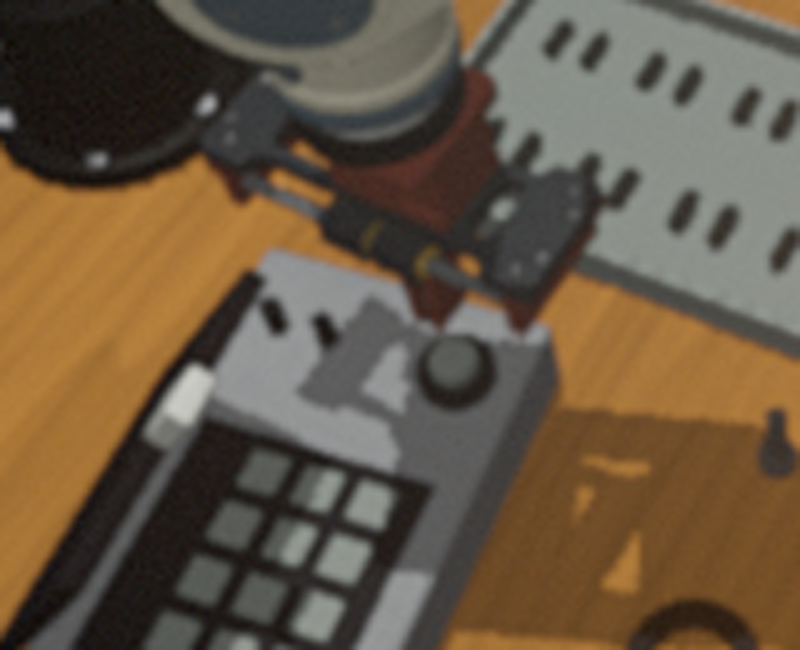

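Emit:
carry_out([
  [[0.001,-0.0015,0.01],[0,0,0],1],
  [[0,0,0.012],[0,0,0],1],
  [[0,0,0.01],[0,0,0],1],
  [[0,0,0.006],[0,0,0],1],
  [[0,0,0.003],[0,0,0],1],
  [[0,0,0],[0,0,0],1],
  [[0,0,0],[0,0,0],1],
])

```text
t: 46.53
ee_pos: [548.2, 270.1, 77.1]
orientation: [-2.26, -2.182, 0.001]
ft_force: [0.3, -0.2, 1.9]
width: 0.6
```

Emit:
carry_out([
  [[0,0,0.001],[0,0,0],1],
  [[0,0,0.001],[0,0,0],1],
  [[0,0,0.001],[0,0,0],1],
  [[0,0,0.001],[0,0,0],1],
  [[0,0,0],[0,0,0],1],
])

```text
t: 46.95
ee_pos: [548.7, 270.3, 73.6]
orientation: [2.26, 2.182, 0.001]
ft_force: [-1.2, -0.2, 2.6]
width: 0.7
```

Emit:
carry_out([
  [[0,0,0.001],[0,0,0],1],
  [[0,0,0.001],[0,0,0],1],
  [[0,0,0],[0,0,0],1],
])

```text
t: 47.2
ee_pos: [548.6, 270.3, 71.4]
orientation: [2.26, 2.182, 0.001]
ft_force: [-0.5, -1.3, 2.2]
width: 0.7
```

Emit:
carry_out([
  [[0,0,0.001],[0,0,0],1],
  [[0,0,0.001],[0,0,0],1],
  [[0,0,0],[0,0,0],1],
])

```text
t: 47.45
ee_pos: [548.7, 270.4, 71.1]
orientation: [2.26, 2.182, 0.001]
ft_force: [-5.4, -1.3, 17.7]
width: 0.7
```

```bash
python3 - <<'E'
from h import *
im=imaging.get_image("side"); crop(im,200,220,290,290,8,"s19"); cv2.imwrite("pics/side19.png",im[:,:,::-1])
im=imaging.get_image("top"); crop(im,200,130,270,190,8,"t19")
o=readout.get_obs();print(o["ee_pos"],o["ft_force"],o["moment"])
E
```

```text
[548.76299899 270.35637852  71.09143616] [-5.8147563  -2.55170512 17.67462336] [-0.37531581  0.82941986 -0.02465639]
```

View pics/s19.png

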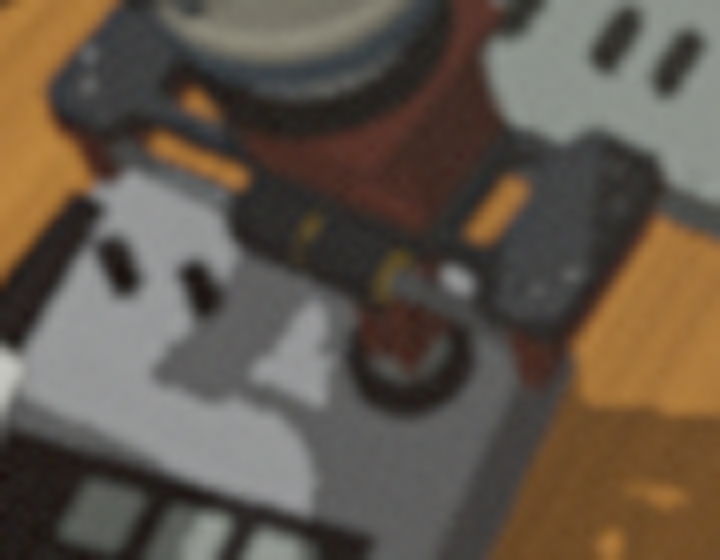

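View pics/t19.png

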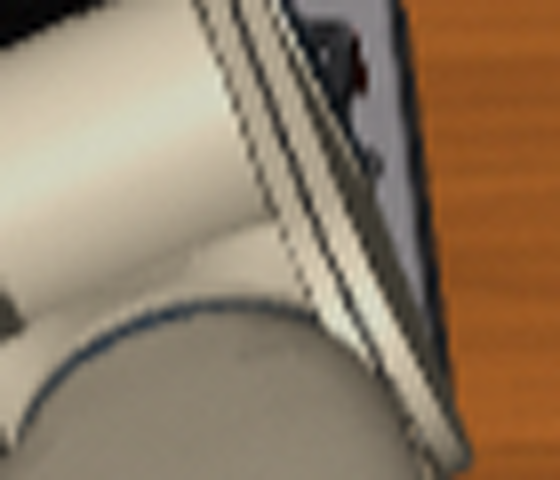

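Emit:
carry_out([
  [[0,0,-0.001],[0,0,0],1],
  [[0,0,-0.001],[0,0,0],1],
  [[0,0,0],[0,0,0],1],
  [[0,0,0],[0,0,0],1],
])

```text
t: 47.88
ee_pos: [548.7, 270.3, 71.5]
orientation: [2.26, 2.182, 0.001]
ft_force: [-0.5, -0.1, 3.1]
width: 0.3
```

```bash
python3 - <<'E'
from h import *
for i in range(4):
  imaging.get_image("side"); o=readout.get_obs();print(o["ee_pos"],o["ft_force"])
E
```

```text
[548.65035311 270.29381112  71.39450322] [0.10388677 0.10616887 3.49015208]
[548.67751469 270.3095348   71.40318973] [-0.77418428 -0.65893361  4.4982421 ]
[548.68749901 270.30222939  71.41052377] [-0.27063712  0.42564009  5.20686972]
[548.66787183 270.30323654  71.39321829] [0.07769577 0.32711436 4.4675914 ]
```

Emit:
carry_out([
  [[0,0,-0.001],[0,0,0],1],
  [[0,0,-0.001],[0,0,0],1],
  [[0,0,0],[0,0,0],1],
  [[0,0,0],[0,0,0],1],
])

```text
t: 48.42
ee_pos: [548.6, 270.3, 73.4]
orientation: [2.26, 2.182, 0.001]
ft_force: [0.1, 1.0, 2.0]
width: 0.5
```

```bash
python3 - <<'E'
from h import *
for i in range(4):
  imaging.get_image("side"); o=readout.get_obs();print(o["ee_pos"],o["ft_force"])
E
```

```text
[548.63872109 270.2783667   73.4091701 ] [1.17327835 1.65718861 3.84752852]
[548.61088859 270.26561828  73.38805997] [0.84952136 0.40822876 2.94444954]
[548.62624886 270.29898387  73.40118009] [1.3213043  0.79750422 2.26202128]
[548.6509239  270.25503017  73.40915385] [0.99326678 0.96111796 2.84053797]
```

Emit:
carry_out([
  [[0,0,-0.002],[0,0,0],1],
  [[0,0,-0.002],[0,0,0],1],
  [[0,0,-0.002],[0,0,0],1],
  [[0,0,0],[0,0,0],1],
  [[0,0,0],[0,0,0],1],
])

```text
t: 49.03
ee_pos: [547.9, 269.9, 79.2]
orientation: [-2.26, -2.182, 0.002]
ft_force: [-0.6, -1.2, 0.1]
width: 0.6
```

```bash
python3 - <<'E'
from h import *
for i in range(4):
  imaging.get_image("side"); o=readout.get_obs();print(o["ee_pos"],o["ft_force"])
E
```

```text
[547.96166991 269.92300291  79.11423854] [-0.57697283 -0.07046889  0.77637484]
[548.0098385  269.98773155  79.09769455] [-0.39142851 -0.8468794  -1.23719005]
[548.09206073 269.99554082  79.09973474] [-0.89131469  0.62608764  0.40500232]
[548.13957331 270.02900315  79.1227582 ] [0.69725533 0.59375439 0.40691079]
```

Emit:
carry_out([
  [[0,0,-0.01],[0,0,0],1],
  [[0,0,-0.02],[0,0,0],1],
  [[0,0,-0.03],[0,0,0],1],
  [[0,0,-0.03],[0,0,0],1],
  [[-0.01,0,-0.02],[0,0,0],1],
  [[-0.02,0,-0.01],[0,0,0],1],
  [[-0.02,0,0],[0,0,0],1],
  [[-0.02,0,0],[0,0,0],1],
  [[-0.02,0,0],[0,0,0],1],
  [[-0.01,0,0],[0,0,0],1],
  [[0,0,0],[0,0,0],1],
  [[0,0,0],[0,0,0],1],
])

```text
t: 50.23
ee_pos: [545.1, 170.3, 199.8]
orientation: [-2.261, -2.181, -0.001]
ft_force: [-0.1, 1.5, -0.4]
width: 0.3
```

```bash
python3 - <<'E'
from h import *
im=imaging.get_image("side"); cv2.imwrite("pics/side20.png",im[:,:,::-1])
im=imaging.get_image("top"); cv2.imwrite("pics/top20.png",im[:,:,::-1]); crop(im,265,115,495,240,3,"t20")
a=cv2.imread("pics/top17.png").astype(int); b=im[:,:,::-1].astype(int); d=np.abs(a-b)[118:232,366:495].max(2); print("diff bed/rest",(d>25).sum(),d.max(), readout.get_obs()["t"])
E
```

```text
diff bed/rest 0 6 50.3333
```

View pics/side20.png

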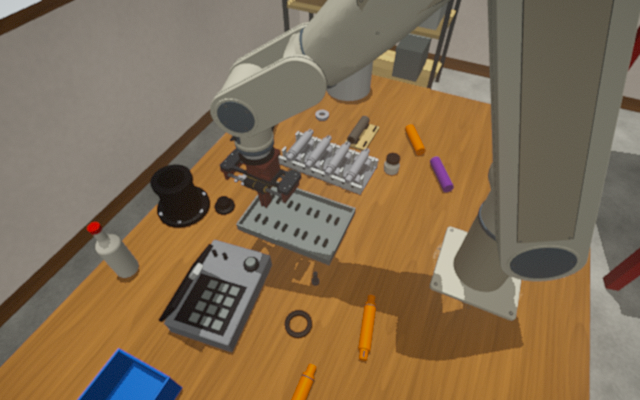

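View pics/top20.png

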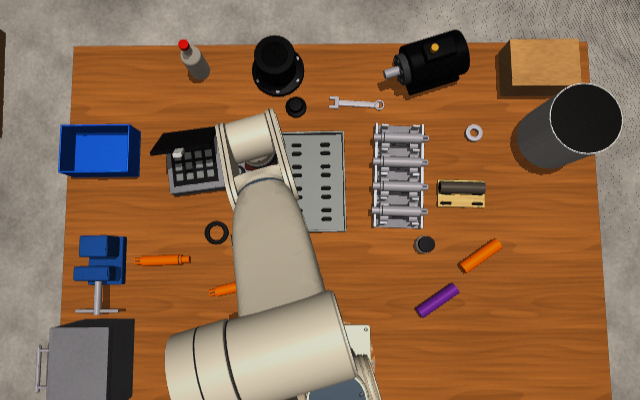

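```bash
python3 -c "
from workcell import close_job
print(close_job())"
```

```text
the job is handed in; nothing more can be done
None
```

I did the whole task in the order asked and handed it in at about 50 s.

- **Display:** I pulled it up by its tab. The two camera views put it at about 59–61° afterwards.
- **Sleeve:** It lies along the ribs of the rest, in the valley further from the robot. It measured within about 2 mm of centre.
- **Shafts:** All four were in the tray, and each now lies in its own roller pair. They measured within about 2.5 mm of the pair centres. Between the picture before the key press and the last one, the bed and rest area did not change, so nothing is rolling.
- **Key:** I pressed it to its hard stop, about 18 N at the tip. The spring force was 4.4 N just off the stop, 3 N two millimetres higher and zero once the fingers were clear.

Some measurements disagreed:

- My first rough reading showed three shafts about 3 mm off along y. A closer look with the correct edge heights brought that to 0.6–2.3 mm.
- The key height from the cameras, about 71 mm, was several millimetres below where contact seemed to start, about 77 mm. I relied on the force readings for the press.

I saw no knocked part and no slackened grip during the run. In the last pictures the other things on the bench looked unmoved.

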